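# Pair the jade cabochons with their settings

### The arm

A 7-joint arm with a two-finger parallel gripper is mounted at the origin on the work surface. World frame = base frame: x ahead of the robot, y to its left, z up, the work surface at z = 0. Lengths are in m, angles in rad, forces in N, time in s.
With the tool pointing down it reaches from about 0.4 to 0.875 m from the base axis. Payload 19.3 kg.
Tool frame: the origin (TCP) lies midway between the tips of the shut fingers; the grasp point (between the pads) lies 19 mm behind it (bot.pinch_z is the distance from the TCP to the grasp point, in m); z points along the fingers, y is the line along which they close (so a half turn about z gives the same grasp; the last joint's range is limited). The gripper opens to 85 mm and grips with 20 to 120 N. Pads are 22 mm wide; open, the fingers measure 114 mm over their backs; the gripper's body (76 mm by 85 mm) begins 54 mm behind the grasp point. The pads swing forward as they close: fully open they stand 13 mm farther back than shut.
Start: joints at [-1.203, 0.521, -0.036, 1.599, 0.021, 1.021, -0.113], TCP at [0.265, 0.566, 0.197] pointing down, gripper open.
Joint ranges: [-2.91, 2.91], [-0.3, 2.13], [-1.5, 1.42], [0.17, 2.43], [-1.26, 4.41], [0.16, 1.93], [-2.52, 2.52]. Speed limits (rad/s): [1.89, 1.89, 2.39, 2.39, 3.01, 3.01, 3.01].

### API

Orientations are given as [roll, pitch, yaw] about the fixed x, y, z axes, in that order (R = Rz(yaw) Ry(pitch) Rx(roll)).
In Python, from workcell import observe, viewer, bot gives the robot as it stands. The module is installed in compiled form; this text tells all that it offers.
- The arm moves only by the tool play_rows, never from a script. Its argument "motion" is a list of rows, each a list of 7 numbers: the shift along the tool's x, y, z in cm, then the turn, a rotation vector about the tool's x, y, z in rad, then the opening, from -1 (shut) to 1 (fully open), so that 0 is half open. A call has exactly 5 rows; each row is the pose to reach, as a shift and turn from the pose commanded when the call began, along the tool's axes at that moment; what a row does not reach only later rows make up. A row lasts 1/10 s, in which the tool goes at most 50 mm and 8.59 degrees, less where a joint would pass 70% of its speed; a pose out of reach is approached as far as the arm can. A call with a gripper value outside its range is refused whole. The fingers move at their own pace and stop on an object; "squeeze" is the grip in N (left out, the last holds). Time passes only in rows, so rows that repeat a pose let the fingers close, or fill a call up. It gives the time, the measured TCP pose, the force, the opening and the grip force at its end, in the units of the state.
- observe(): the state, without advancing time (a new reading comes with each control period).
- viewer.grab_frame(name): name is "side" or "top"; returns (picture, depth): 420x560x3 uint8, red, green, blue; 420x560 float32, m along the optical axis (not along the pixel's ray), 0 where there is no reading.
- viewer.camera_info(name): a dict with "fx", "fy", "cx", "cy" (pixels), "R" (3x3) and "t" (3): a world point X has camera coordinates R X + t. Camera axes: x right, y down, z forward; pixel columns grow to the right and rows downward; lengths in m; the calibration is good to about 2 mm. A picture is of the moment at which its call begins. camera_info takes no time and is no camera call.
- bot.job_done(): hands the job in; it is judged then, once.
The state is a dict: "clock": time; "qpos": joint angles; "qd": joint speeds; "joint_efforts": joint torques, N m; "position": TCP position; "tool_rot": TCP orientation; "force": force on the tool from outside, world axes, zero at the start; "moment": the same for the moment, N m; "grip_width": finger opening in m; "finger_force": force on a finger pad.
Only numpy, scipy, OpenCV 4.12 (cv2) and the standard library are available. Lean on these libraries where they do the work, as an engineer would, in place of code of your own. Each camera call takes 0.05 s, during which the arm holds its last target. There are 200 camera calls.

### The job

Get these four jobs ready for the stone setter: take the four polished jade cabochons off the work mat one by one and lay each in the tray compartment that holds the empty setting of its own shape and size, flat and dome up on the bare floor beside its setting. Set each stone down, do not drop it, and leave the rough jade chunk and the steel ring gauge where they lie.

Things in the scene. Friction and masses are not known exactly. Their poses are not given: they have to be found in the camera images.
- cab_large_round_center (a point): Large round green jade cabochon, 40 mm across. Polished, flat underneath, domed on top; 14 mm high, of which the lowest 8 mm is a straight upright side to grip. Loose, lies dome up on the grey work mat (mat top 3 mm above the ledge). The point is its centre, 7 mm above its flat underside; z is up out of the dome.
- cab_small_round_center (a point): Small round green jade cabochon, 28 mm across. Polished, flat underneath, domed on top; 14 mm high, of which the lowest 8 mm is a straight upright side to grip. Loose, lies dome up on the grey work mat (mat top 3 mm above the ledge). The point is its centre, 7 mm above its flat underside; z is up out of the dome.
- cab_oval_center (a point): Oval green jade cabochon, 46 mm long (its own x axis) and 30 mm wide (its own y axis). Polished, flat underneath, domed on top; 14 mm high, of which the lowest 8 mm is a straight upright side to grip. Loose, lies dome up on the grey work mat (mat top 3 mm above the ledge). The point is its centre, 7 mm above its flat underside; z is up out of the dome.
- cab_square_center (a point): Square green jade cabochon with slightly rounded corners, 34 mm x 34 mm, sides along its own x and y axes. Polished, flat underneath, domed on top; 14 mm high, of which the lowest 8 mm is a straight upright side to grip. Loose, lies dome up on the grey work mat (mat top 3 mm above the ledge). The point is its centre, 7 mm above its flat underside; z is up out of the dome.
- setting_large_round: Silver setting, large round, 43 mm across, 5 mm cup on a 4 mm dark foam strip, in its own compartment of the fixed white tray (2 x 2; floor 3 mm, rim 15 mm, dividers 13 mm above the ledge). Origin: under the setting, on the tray floor. In its frame (z up, turned with the tray) the compartment spans x -91 to 25, y -52 to 52 mm; the foam fills x -25 to 25; the stone goes on the bare floor, x -91 to -25 (middle x -58, y 0).
- setting_small_round: Silver setting, small round, 31 mm across, 5 mm cup on a 4 mm dark foam strip, in its own compartment of the fixed white tray (2 x 2; floor 3 mm, rim 15 mm, dividers 13 mm above the ledge). Origin: under the setting, on the tray floor. In its frame (z up, turned with the tray) the compartment spans x -91 to 25, y -52 to 52 mm; the foam fills x -25 to 25; the stone goes on the bare floor, x -91 to -25 (middle x -58, y 0).
- setting_oval: Silver setting, oval, 49 mm x 33 mm, 5 mm cup on a 4 mm dark foam strip, in its own compartment of the fixed white tray (2 x 2; floor 3 mm, rim 15 mm, dividers 13 mm above the ledge). Origin: under the setting, on the tray floor. In its frame (z up, turned with the tray) the compartment spans x -91 to 25, y -52 to 52 mm; the foam fills x -25 to 25; the stone goes on the bare floor, x -91 to -25 (middle x -58, y 0).
- setting_square: Silver setting, square, 37 mm x 37 mm, 5 mm cup on a 4 mm dark foam strip, in its own compartment of the fixed white tray (2 x 2; floor 3 mm, rim 15 mm, dividers 13 mm above the ledge). Origin: under the setting, on the tray floor. In its frame (z up, turned with the tray) the compartment spans x -91 to 25, y -52 to 52 mm; the foam fills x -25 to 25; the stone goes on the bare floor, x -91 to -25 (middle x -58, y 0).
- ring_gauge_center (a point): Steel ring gauge, 50 mm outside, 25 mm bore, 18 mm high, loose, lying on the mat among the stones; not to be moved. The point is its centre, 9 mm above the mat.
- jade_chunk_center (a point): Rough unpolished chunk of green jade with broken faces, 48 x 40 mm and 30 mm high, loose, lying on the mat among the stones; not to be moved. The point is its centre, 15 mm above the mat.
There are look-alikes about, which are no part of the job. What is shaped like the part that bears cab_large_round_center but brown or purple is not meant.

How it is judged:
At the end, for the whole second after the job is handed in: Each of the four cabochons lies flat (within 0.12 rad), dome up, on the bare tray floor of the compartment with the setting of its own shape and size (in the setting's frame its centre is between x = -88 and -32 mm, within 46 mm of y = 0 and 4 to 10 mm above the floor), at rest and released (x of cab_large_round_center in the frame of setting_large_round between -0.088 and -0.032 m and y of cab_large_round_center in the frame of setting_large_round between -0.046 and 0.046 m and z of cab_large_round_center in the frame of setting_large_round between 0.004 and 0.01 m and angle between each of cab_large_round_center, cab_small_round_center, cab_oval_center, cab_square_center's own z axis and vertical below 0.12 rad and linear speed of each of cab_large_round, cab_small_round, cab_oval, cab_square below 0.02 m/s and contact force between each of cab_large_round, cab_small_round, cab_oval, cab_square and the fingers below 0.1 N and x of cab_small_round_center in the frame of setting_small_round between -0.088 and -0.032 m and y of cab_small_round_center in the frame of setting_small_round between -0.046 and 0.046 m and z of cab_small_round_center in the frame of setting_small_round between 0.004 and 0.01 m and x of cab_oval_center in the frame of setting_oval between -0.088 and -0.032 m and y of cab_oval_center in the frame of setting_oval between -0.046 and 0.046 m and z of cab_oval_center in the frame of setting_oval between 0.004 and 0.01 m and x of cab_square_center in the frame of setting_square between -0.088 and -0.032 m and y of cab_square_center in the frame of setting_square between -0.046 and 0.046 m and z of cab_square_center in the frame of setting_square between 0.004 and 0.01 m); the robot touches nothing.
It fails at once if the ring gauge is moved by more than 15 mm (distance of ring_gauge_center from where it was at the start of the episode above 0.015 m).
It fails at once if the rough jade chunk is moved by more than 15 mm (distance of jade_chunk_center from where it was at the start of the episode above 0.015 m).
It fails at once if a cabochon is dropped or thrown: it flies free, touching nothing, faster than 0.6 m/s (a fall of about 18 mm) ((linear speed of cab_large_round above 0.6 m/s and contact force between cab_large_round and anything else below 0.01 N) or (linear speed of cab_small_round above 0.6 m/s and contact force between cab_small_round and anything else below 0.01 N) or (linear speed of cab_oval above 0.6 m/s and contact force between cab_oval and anything else below 0.01 N) or (linear speed of cab_square above 0.6 m/s and contact force between cab_square and anything else below 0.01 N)).
It also fails if it takes over 104 s, if anything falls off the work surface, if the arm or the gripper's body presses on something with over 40 N, if the wrist force passes 120 N, or if a joint passes its speed limit or range.

## Working session

There is one attempt and no reset: what is moved stays moved. The work goes in short steps, Python scripts to look and compute and a tool call to move; the robot and the scene stay as the last step left them, time stands still between calls to the robot, and variables do not carry over. Pictures are saved under pics/ and viewed, at most 14 in all, crops included, and the job is handed in when it is done.

Besides the shell and the picture viewer there is one more tool, called after "Call:" by a JSON object that holds its "op" and its "data", one argument or row to a line. play_rows: Moves the arm, as the interface text tells. Its arguments: {"type":"object","properties":{"motion":{"type":"array"},"squeeze":{"type":"number"}},"required":["motion"]}

```bash
mkdir -p pics; python3 - <<'E'
from workcell import observe, viewer, bot
import cv2, numpy as np
for n in ("top","side"):
    p,d=viewer.grab_frame(n); cv2.imwrite(f"pics/{n}0.png",p[:,:,::-1]); np.savez(f"{n}0.npz",p=p,d=d)
    print(n,viewer.camera_info(n))
print(observe(),bot.pinch_z)
E
```

```text
top {'fx': 447.13896973029404, 'fy': 447.13896973029404, 'cx': 280.15334339637116, 'cy': 204.23246854224874, 'R': array([[-0.02275573, -0.99973522,  0.00341479],
       [-0.99399297,  0.02225901, -0.10715646],
       [ 0.10705208, -0.0058327 , -0.99423631]]), 't': array([-0.00531373,  0.65445879,  0.78641255])}
side {'fx': 422.70876994464305, 'fy': 422.70876994464305, 'cx': 280.55959566842245, 'cy': 211.2206984788105, 'R': array([[-0.93730872, -0.34837571,  0.00931263],
       [-0.24930205,  0.65159873, -0.71642696],
       [ 0.24351765, -0.67383489, -0.69759995]]), 't': array([0.60554721, 0.21476617, 0.8295222 ])}
{'clock': 0.1, 'qpos': array([-1.20319114,  0.5219599 , -0.03633587,  1.59995419,  0.021197  ,
        1.02110967, -0.11279482]), 'qd': array([ 0.00092763, -0.00314135, -0.00011875, -0.00075162,  0.00095849,
       -0.00138299, -0.0016225 ]), 'joint_efforts': array([ 4.22900586e-03, -9.28484559e+01,  1.98397078e+00, -3.70534587e+01,
        1.81229284e-02,  5.34001272e-03, -8.27866688e-05]), 'position': array([0.26485201, 0.56572597, 0.19617865]), 'tool_rot': array([-3.14054855e+00,  6.70857856e-05,  2.70378751e+00]), 'force': array([ 1.37253828,  0.18725334, -0.20467748]), 'moment': array([ 0.03432159,  0.02089489, -0.00120412]), 'finger_force': 0.0, 'grip_width': 0.08553590886706555} 0.0187
```

View pics/top0.png

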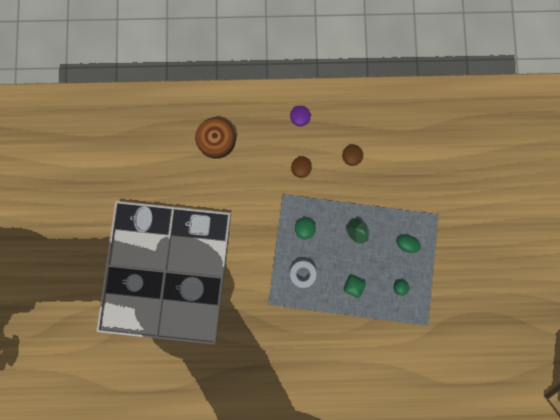

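View pics/side0.png

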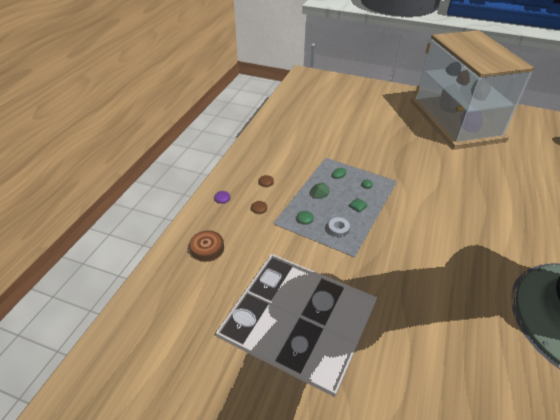

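The top view shows these candidates:
- **Greens on the mat:** large round (305,228), rough chunk (358,231), oval (408,243), square (354,286) and small round (401,287).
- **Not wanted:** ring gauge (303,274), brown discs (301,167) and (352,155), purple disc (300,116).
- **Settings in the tray:** oval (143,218), square (200,225), small round (135,283) and large round (192,289). The bare floor is below each in the picture, towards the robot.

The choice is the four smooth greens. Next I measure them and check a close crop.

```bash
cat > h.py <<'E'
import cv2, numpy as np
from workcell import observe, viewer, bot
def ray(cam,uv,z):
    c=viewer.camera_info(cam); uv=np.atleast_2d(np.float64(uv))
    d=np.c_[(uv[:,0]-c["cx"])/c["fx"],(uv[:,1]-c["cy"])/c["fy"],np.ones(len(uv))]@c["R"]
    o=-c["R"].T@c["t"]; return o+d*((z-o[2])/d[:,2])[:,None]
def proj(cam,X):
    c=viewer.camera_info(cam); q=c["R"]@np.asarray(X)+c["t"]; return c["fx"]*q[0]/q[2]+c["cx"],c["fy"]*q[1]/q[2]+c["cy"]
def greens(cam,p,z=0.008):
    h=cv2.cvtColor(p,cv2.COLOR_RGB2HSV); m=cv2.inRange(h,(50,90,20),(90,255,255))
    cs,_=cv2.findContours(m,cv2.RETR_EXTERNAL,cv2.CHAIN_APPROX_NONE); out=[]
    for c in cs:
        if cv2.contourArea(c)<60: continue
        px=cv2.minAreaRect(c)[0]; w=ray(cam,c[:,0,:],z)[:,:2]*1000
        (x,y),(a,b),t=cv2.minAreaRect(np.float32(w)); out.append((px,(x,y),(a,b),t,cv2.contourArea(np.float32(w))))
    return out
def show(cam,p):
    for px,c,s,t,A in greens(cam,p): print(cam,np.round(px),"xy",np.round(c,1),"size",np.round(s,1),"ang",round(t,1),"area",round(A))
E
python3 - <<'E'
from h import *
for n in ("top","side"):
    p=np.load(n+"0.npz")["p"]; show(n,p)
p=np.load("top0.npz")["p"]; d=np.load("top0.npz")["d"]
c=viewer.camera_info("top")
for nm,u in dict(large=(305,228),chunk=(358,231),oval=(408,243),square=(354,286),small=(401,287),mat=(330,260),floor=(140,247),brown=(301,167)).items():
    z=d[u[1],u[0]]; X=c["R"].T@(np.array([(u[0]-c["cx"])/c["fx"]*z,(u[1]-c["cy"])/c["fy"]*z,z])-c["t"]); print(nm,np.round(X*1000,1))
print("tray corners",np.round(ray("top",[(118,201),(230,212),(215,342),(98,332)],0.015)*1000,1))
print("settings",np.round(ray("top",[(143,218),(200,225),(135,283),(192,289)],0.012)*1000,1))
print("ring",np.round(ray("top",[(303,274)],0.021)*1000,1))
a=cv2.resize(p[195:325,265:440],None,fx=4,fy=4,interpolation=cv2.INTER_CUBIC)
cv2.imwrite("pics/crop1.png",a[:,:,::-1])
a=cv2.resize(p[195:347,92:236],None,fx=3.9,fy=3.9,interpolation=cv2.INTER_CUBIC)
cv2.imwrite("pics/crop2.png",a[:,:,::-1])
E
```

```text
top [401. 287.] xy [ 497.  -241.8] size [26.2 25.7] ang 88.7 area 514
top [354. 286.] xy [ 500.8 -154.8] size [33.3 32.8] ang 65.7 area 967
top [408. 244.] xy [ 577.2 -259.3] size [43.8 28.9] ang 77.4 area 945
top [358. 231.] xy [ 603.5 -165.5] size [43.6 32.3] ang 43.3 area 1106
top [304. 228.] xy [611.  -65.2] size [35.9 37.8] ang 88.5 area 1089
side [306. 217.] xy [607.2 -67.4] size [32.7 32.6] ang 74.3 area 800
side [359. 204.] xy [ 497.2 -158. ] size [29.4 30.5] ang 66.4 area 737
large [610.5 -65.6  16.9]
chunk [ 602.  -161.7   32.2]
oval [ 578.2 -256.8   16.6]
square [ 501.7 -152.5   19. ]
small [ 497.6 -239.9   15. ]
mat [ 549.9 -111.5    5.8]
floor [582.3 245.1   6.3]
brown [726.5 -61.4  15.4]
tray corners [[669.3 284.7  15. ]
 [643.8  74.3  15. ]
 [406.7 104.2  15. ]
 [429.4 317.3  15. ]]
settings [[636.4 238.3  12. ]
 [620.8 131.2  12. ]
 [516.  251.9  12. ]
 [502.6 146.5  12. ]]
ring [[525.8 -59.2  21. ]]
```

View pics/crop1.png

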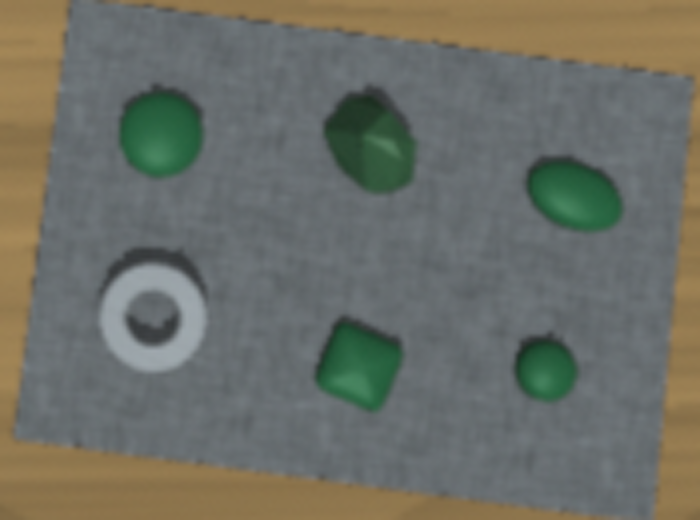

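View pics/crop2.png

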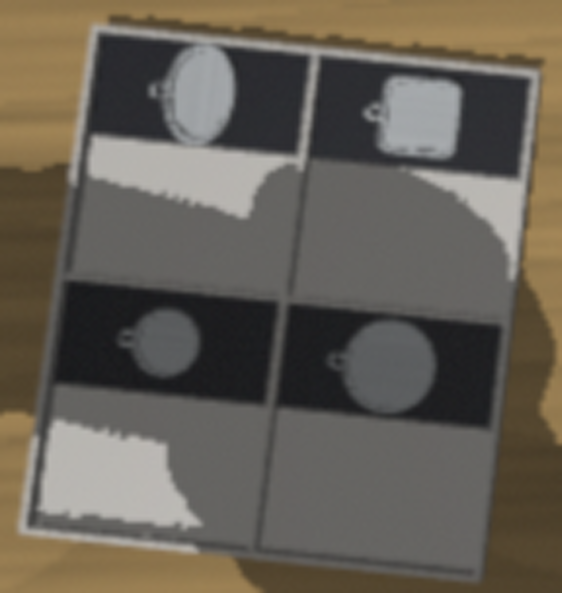

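The crop confirms the choice:
- The large round, oval, square and small round are smooth domes. The faceted body at (358,231) is the chunk.
- Measured sizes agree with those given, and the tray is turned about -7°.

The tool's present yaw already suits the square, so I take that stone first.

Call:
{"op": "play_rows", "data": {
  "motion": [
    [-2.6,-2.8,0.4,0,0,0,0.35],
    [-5.2,-5.5,0.8,0,0,0,0.35],
    [-7.8,-8.3,1.3,0,0,0,0.35],
    [-10.4,-11.1,1.7,0,0,0,0.35],
    [-13.0,-13.8,2.1,0,0,0,0.35]
  ],
  "squeeze": 40
}}

```text
clock: 0.6
position: [0.3244, 0.3842, 0.1754]
tool_rot: [-3.141, -0.0, 2.704]
force: [1.5, 0.3, 0.8]
grip_width: 0.0579
finger_force: 0.0
```

Call:
{"op": "play_rows", "data": {
  "motion": [
    [-2.6,-2.8,0.4,0,0,0,0.35],
    [-5.2,-5.5,0.8,0,0,0,0.35],
    [-7.8,-8.3,1.3,0,0,0,0.35],
    [-10.4,-11.1,1.7,0,0,0,0.35],
    [-13.0,-13.8,2.1,0,0,0,0.35]
  ]
}}

```text
clock: 1.1
position: [0.3835, 0.2042, 0.1545]
tool_rot: [-3.141, -0.0, 2.704]
force: [-0.2, 0.0, 0.1]
grip_width: 0.0575
finger_force: 0.0
```

Call:
{"op": "play_rows", "data": {
  "motion": [
    [-2.6,-2.8,0.4,0,0,0,0.35],
    [-5.2,-5.5,0.8,0,0,0,0.35],
    [-7.8,-8.3,1.3,0,0,0,0.35],
    [-10.4,-11.1,1.7,0,0,0,0.35],
    [-13.0,-13.8,2.1,0,0,0,0.35]
  ]
}}

```text
clock: 1.6
position: [0.4428, 0.0241, 0.1335]
tool_rot: [-3.141, -0.0, 2.704]
force: [0.5, -0.2, -0.2]
grip_width: 0.0576
finger_force: 0.0
```

Call:
{"op": "play_rows", "data": {
  "motion": [
    [-2.6,-2.8,0.4,0,0,0,0.35],
    [-5.2,-5.5,0.8,0,0,0,0.35],
    [-7.8,-8.3,1.3,0,0,0,0.35],
    [-10.4,-11.1,1.7,0,0,0,0.35],
    [-13.0,-13.8,2.1,0,0,0,0.35]
  ]
}}

```text
clock: 2.1
position: [0.502, -0.156, 0.1123]
tool_rot: [-3.141, -0.0, 2.704]
force: [0.2, 0.8, -1.3]
grip_width: 0.0576
finger_force: 0.0
```

```bash
cat >> h.py <<'E'
from scipy.spatial.transform import Rotation as Ro
def rel(*pts, yaw=None):
    "consecutive targets (mm) as tool-axis shifts in cm from the pose now / from the one before; yaw deg final"
    s=observe(); R=Ro.from_euler("xyz",s["tool_rot"]); p=s["position"]*1000
    print("t",round(s["clock"],2),"tcp",np.round(p,1),"rpy",np.round(np.degrees(s["tool_rot"]),2),"w",round(s["grip_width"]*1000,1),"ff",round(s["finger_force"],1),"F",np.round(s["force"],1),"q7",round(s["qpos"][6],2))
    for q in pts:
        q=np.array(q,float); print(q,"->",np.round(R.inv().apply(q-p)/10,2)); p=q
    if yaw is not None: print("turn",np.round((R.inv()*Ro.from_euler("xyz",[np.pi,0,np.radians(yaw)])).as_rotvec(),3))
E
python3 - <<'E'
from h import *
rel((500,-155.5,60),(500,-155.5,5),(500,-155.5,70),(563,138.5,70),(563,138.5,5),yaw=155.5)
p=np.load("top0.npz")["p"]
m=cv2.inRange(cv2.cvtColor(p,cv2.COLOR_RGB2HSV),(50,90,20),(90,255,255)); m[:, :385]=0; m[265:]=0
c=max(cv2.findContours(m,0,cv2.CHAIN_APPROX_NONE)[0],key=len)
print("oval",cv2.fitEllipse(np.float32(ray("top",c[:,0],.008)[:,:2]*1000)))
E
```

```text
t 2.1 tcp [ 502.  -156.   112.3] rpy [-1.7999e+02 -2.0000e-02  1.5491e+02] w 57.6 ff 0.0 F [ 0.2  0.8 -1.3] q7 1.41
[ 500.  -155.5   60. ] -> [ 0.2  -0.04  5.23]
[ 500.  -155.5    5. ] -> [-0.   0.   5.5]
[ 500.  -155.5   70. ] -> [ 0.  -0.  -6.5]
[563.  138.5  70. ] -> [ 6.76 29.3  -0.  ]
[563.  138.5   5. ] -> [-0.   0.   6.5]
turn [-0.   -0.   -0.01]
oval ((577.1283569335938, -259.50640869140625), (27.730499267578125, 43.683563232421875), 157.00404357910156)
```

Call:
{"op": "play_rows", "data": {
  "motion": [
    [0.1,0,2,0,0,-0.01,0.35],
    [0.2,0,4,0,0,-0.01,0.35],
    [0.2,0,6,0,0,-0.01,0.35],
    [0.2,0,7.5,0,0,-0.01,0.35],
    [0.2,0,8.7,0,0,-0.01,0.35]
  ]
}}

```text
clock: 2.6
position: [0.4996, -0.1534, 0.0246]
tool_rot: [-3.141, -0.001, 2.714]
force: [0.9, 0.6, -0.1]
grip_width: 0.0576
finger_force: 0.0
```

Call:
{"op": "play_rows", "data": {
  "motion": [
    [0,0,0.6,0,0,0,0.35],
    [0,0,1.1,0,0,0,0.35],
    [0,0,1.6,0,0,0,0.35],
    [0,0,2.0,0,0,0,0.35],
    [0,0,2.0,0,0,0,0.35]
  ]
}}

```text
clock: 3.1
position: [0.5, -0.1535, 0.0055]
tool_rot: [-3.142, -0.0, 2.714]
force: [0.2, 0.4, -0.7]
grip_width: 0.058
finger_force: 0.0
```

Call:
{"op": "play_rows", "data": {
  "motion": [
    [0,0,0,0,0,0,0.1],
    [0,0,0,0,0,0,-0.1],
    [0,0,0,0,0,0,-0.3],
    [0,0,0,0,0,0,-0.4],
    [0,0,0,0,0,0,-0.4]
  ],
  "squeeze": 40
}}

```text
clock: 3.6
position: [0.5002, -0.1535, 0.0058]
tool_rot: [3.142, 0.0, 2.714]
force: [-0.3, 0.8, -0.3]
grip_width: 0.0259
finger_force: 0.0
```

The fingers closed to 26 mm without meeting anything, so I look.

```bash
python3 - <<'E'
from h import *
ims=[]
for n in ("top","side"):
    p,d=viewer.grab_frame(n); show(n,p); np.savez(f"{n}1.npz",p=p,d=d)
    u,v=map(int,proj(n,(.5,-.155,.01))); ims.append(cv2.resize(p[v-60:v+60,u-70:u+70],None,fx=2.8,fy=2.8,interpolation=cv2.INTER_CUBIC)); print(u,v)
cv2.imwrite("pics/g1.png",np.hstack(ims)[:,:,::-1])
E
```

```text
top [408. 244.] xy [ 576.6 -259.1] size [41.4 29.9] ang 87.1 area 942
top [358. 231.] xy [ 602.6 -165.5] size [42.3 31. ] ang 43.2 area 1003
top [305. 228.] xy [610.5 -65.6] size [37.3 36.2] ang 43.4 area 1050
354 286
side [339. 173.] xy [ 574.9 -261.5] size [42.6 23.9] ang 74.7 area 750
357 203
```

View pics/g1.png

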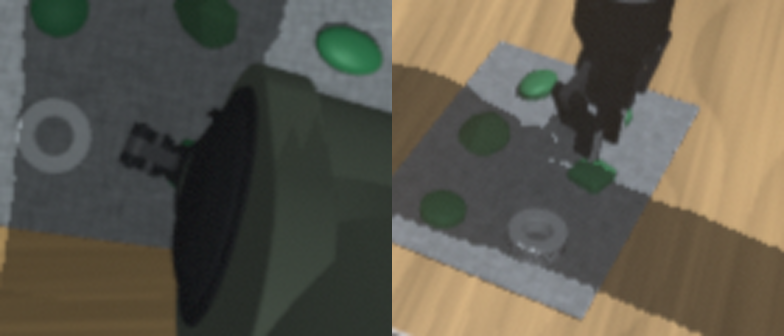

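```bash
python3 - <<'E'
from h import *
for n,box in (("side",(335,385,180,215)),("top",(325,360,265,300))):
    f=np.load(n+"1.npz"); d=f["d"]; c=viewer.camera_info(n)
    for v in range(box[2],box[3],4):
        L=[]
        for u in range(box[0],box[1],5):
            z=d[v,u]; X=c["R"].T@(np.array([(u-c["cx"])/c["fx"]*z,(v-c["cy"])/c["fy"]*z,z])-c["t"])*1000
            L.append("%4d,%4d,%3d"%tuple(X))
        print(n,v,*L,sep=" | ")
a=[np.load(n+"1.npz")["p"] for n in("side",)][0][150:230,310:410]
a=cv2.resize(a,None,fx=7,fy=7,interpolation=cv2.INTER_CUBIC); a=cv2.convertScaleAbs(a,alpha=2.2); cv2.imwrite("pics/g2.png",a[:,:,::-1])
E
```

```text
side | 180 |  577,-231,  3 |  565,-239,  0 |  532,-105,116 |  519, -91,131 |  509,-102,125 |  502,-131,105 |  490,-128,110 |  482,-159, 88 |  478,-271,  2 |  465,-277,  1
side | 184 |  573,-218,  1 |  561,-224,  0 |  549,-229,  0 |  519,-103,110 |  508,-101,114 |  499,-126, 98 |  492,-167, 67 |  480,-167, 71 |  475,-254,  3 |  462,-261,  1
side | 188 |  570,-204,  0 |  557,-208,  1 |  545,-210,  3 |  519,-115, 88 |  507,-105,100 |  498,-128, 84 |  490,-165, 57 |  484,-234,  2 |  471,-240,  1 |  459,-245,  1
side | 192 |  565,-188,  0 |  553,-192,  1 |  541,-196,  2 |  529,-200,  2 |  508,-130, 67 |  497,-131, 70 |  488,-161, 47 |  480,-215,  5 |  468,-222,  3 |  456,-230,  0
side | 196 |  561,-174,  0 |  549,-178,  0 |  537,-181,  1 |  525,-187,  0 |  506,-126, 58 |  495,-134, 55 |  489,-201,  0 |  477,-202,  3 |  465,-209,  1 |  453,-212,  2
side | 200 |  557,-158,  1 |  545,-162,  1 |  533,-166,  2 |  522,-170,  2 |  508,-162, 13 |  497,-167, 13 |  486,-187,  0 |  474,-188,  2 |  462,-193,  2 |  450,-199,  1
side | 204 |  553,-141,  3 |  541,-147,  2 |  530,-151,  2 |  517,-146, 11
[... 836 characters left out ...]
5, -95,138 |  525,-103,140 |  524,-112,130 |  523,-124,101 |  518,-146, 15 |  537, -97,359
top | 281 |  510,-101,  2 |  519, -95,139 |  519,-102,142 |  519,-110,144 |  519,-117,149 |  520,-122,166 |  533, -96,366
top | 285 |  503,-101,  0 |  513, -94,139 |  512,-103,131 |  509,-116, 97 |  513,-116,150 |  520,-111,236 |  530, -95,372
top | 289 |  496,-100,  3 |  496,-109,  4 |  495,-119,  3 |  495,-128,  3 |  508,-115,155 |  524, -93,350 |  526, -93,379
top | 293 |  488,-100,  4 |  488,-109,  3 |  488,-118,  5 |  488,-128,  2 |  488,-137,  3 |  520, -92,356 |  522, -92,384
top | 297 |  481,-100,  3 |  481,-109,  5 |  481,-118,  4 |  480,-127,  4 |  480,-137,  5 |  516, -91,362 |  519, -91,390
```

View pics/g2.png

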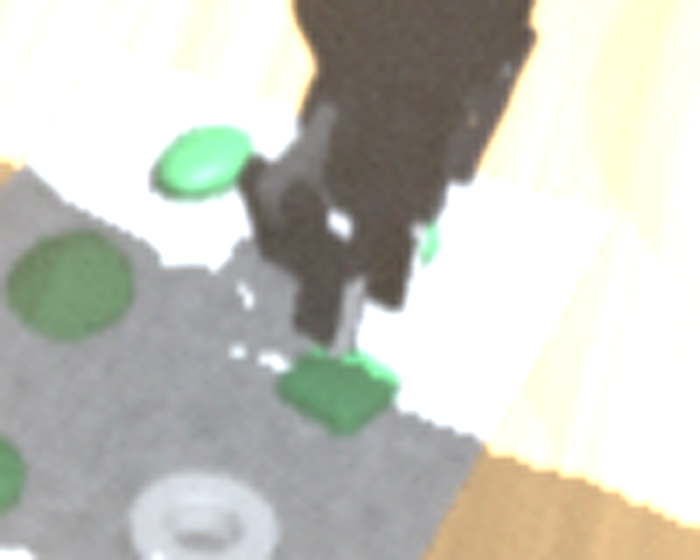

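The side crop shows the shut fingers ending above the stone: dark tips at about side (355,198) and (366,193), stone untouched at (358,206). Depth puts those tips near z = 50 mm while the state says 6 mm. I reopen, lower a little at a time, and watch the force.

Call:
{"op": "play_rows", "data": {
  "motion": [
    [0,0,0,0,0,0,0.35],
    [0,0,0,0,0,0,0.35],
    [0,0,0,0,0,0,0.35],
    [0,0,0.2,0,0,0,0.35],
    [0,0,0.4,0,0,0,0.35]
  ]
}}

```text
clock: 4.2
position: [0.5001, -0.1535, 0.0015]
tool_rot: [-3.142, 0.0, 2.714]
force: [0.3, 0.3, 0.3]
grip_width: 0.0578
finger_force: 0.0
```

```bash
cat >> h.py <<'E'
def cloud(n,d):
    c=viewer.camera_info(n); v,u=np.indices(d.shape)
    P=np.dstack([(u-c["cx"])/c["fx"]*d,(v-c["cy"])/c["fy"]*d,d])-c["t"]; return P@c["R"]*1000
def tips():
    "lowest dark points near the tool, side view: finger tips"
    p,d=viewer.grab_frame("side"); P=cloud("side",d); t=observe()["position"]*1000
    m=(d>0)&(np.hypot(P[...,0]-t[0],P[...,1]-t[1])<75)&(P[...,2]>22)&(P[...,2]<150)&(p.max(2)<70)
    Q=P[m]; Q=Q[np.argsort(Q[:,2])]; print("tip pts",len(Q),np.round(Q[[3,8,15,30]]).tolist() if len(Q)>31 else Q)
    return p,d
E
python3 - <<'E'
from h import *
rel(); p,d=tips(); a=cv2.resize(p[130:230,290:420],None,fx=6,fy=6,interpolation=cv2.INTER_CUBIC); cv2.imwrite("pics/g3.png",cv2.convertScaleAbs(a,alpha=2)[:,:,::-1])
E
```

```text
t 4.2 tcp [ 500.1 -153.5    1.5] rpy [-180.      0.    155.49] w 57.8 ff 0.0 F [0.3 0.3 0.3] q7 1.44
tip pts 801 [[490.0, -183.0, 43.0], [501.0, -121.0, 46.0], [485.0, -179.0, 48.0], [480.0, -176.0, 52.0]]
```

View pics/g3.png

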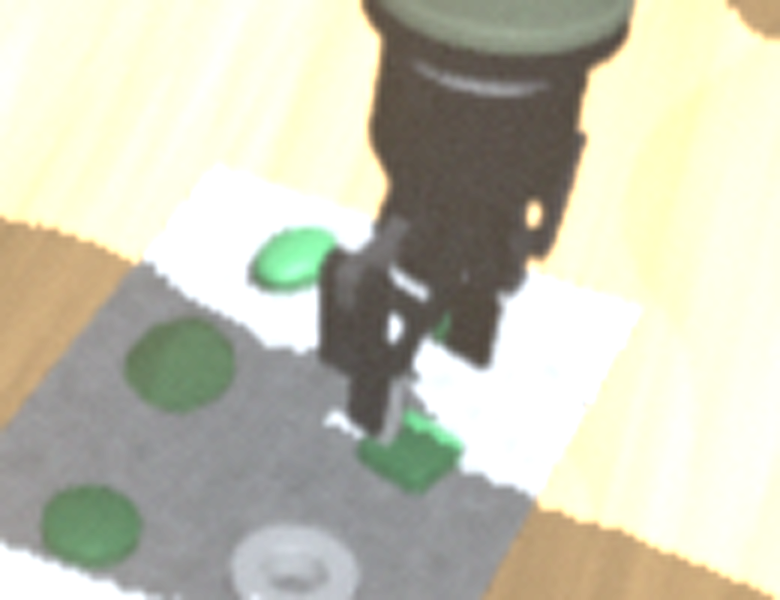

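The new crop shows the open tips at about z = 43 mm, with the near tip at side (352,200) beyond the stone. So the reported height runs about 37 mm low against the cameras, while xy agrees. I lower in guarded steps.

Call:
{"op": "play_rows", "data": {
  "motion": [
    [0,0,0.5,0,0,0,0.35],
    [0,0,1.0,0,0,0,0.35],
    [0,0,1.5,0,0,0,0.35],
    [0,0,1.8,0,0,0,0.35],
    [0,0,1.8,0,0,0,0.35]
  ]
}}

```text
clock: 4.75
position: [0.4998, -0.1534, -0.0168]
tool_rot: [-3.141, -0.001, 2.714]
force: [0.1, 1.0, 0.4]
grip_width: 0.0577
finger_force: 0.0
```

```bash
sed -i 's/P\[...,2\]>22/P[...,2]>9/' h.py; python3 - <<'E'
from h import *
rel(); tips()
E
```

```text
t 4.75 tcp [ 499.8 -153.4  -16.8] rpy [-1.7999e+02 -5.0000e-02  1.5549e+02] w 57.7 ff 0.0 F [0.1 1.  0.4] q7 1.44
tip pts 879 [[494.0, -133.0, 11.0], [499.0, -153.0, 15.0], [503.0, -156.0, 18.0], [508.0, -118.0, 29.0]]
```

Call:
{"op": "play_rows", "data": {
  "motion": [
    [0,0,0.3,0,0,0,0.35],
    [0,0,0.6,0,0,0,0.35],
    [0,0,0.9,0,0,0,0.35],
    [0,0,1.2,0,0,0,0.35],
    [0,0,1.2,0,0,0,0.35]
  ]
}}

```text
clock: 5.3
position: [0.4999, -0.1535, -0.0287]
tool_rot: [-3.141, -0.0, 2.714]
force: [-0.2, 0.1, 0.4]
grip_width: 0.058
finger_force: 0.0
```

```bash
python3 - <<'E'
from h import *
rel(); p,d=tips(); a=cv2.resize(p[130:230,290:420],None,fx=6,fy=6,interpolation=cv2.INTER_CUBIC); cv2.imwrite("pics/g4.png",cv2.convertScaleAbs(a,alpha=2)[:,:,::-1])
P=cloud("side",d)
for v in range(192,214,2): print(v,[(u,*np.round(P[v,u]).astype(int).tolist()) for u in range(344,354,3)])
E
```

```text
t 5.3 tcp [ 499.9 -153.5  -28.7] rpy [-1.7999e+02 -3.0000e-02  1.5549e+02] w 58.0 ff 0.0 F [-0.2  0.1  0.4] q7 1.44
tip pts 1016 [[494.0, -135.0, 9.0], [483.0, -150.0, 10.0], [483.0, -151.0, 12.0], [479.0, -175.0, 17.0]]
192 [(344, 529, -98, 88), (347, 521, -90, 97), (350, 514, -89, 100), (353, 522, -206, 0)]
194 [(344, 528, -97, 82), (347, 521, -92, 89), (350, 514, -92, 92), (353, 520, -196, 2)]
196 [(344, 529, -105, 69), (347, 520, -95, 81), (350, 513, -91, 86), (353, 519, -189, 2)]
198 [(344, 528, -105, 64), (347, 521, -104, 67), (350, 513, -92, 79), (353, 509, -116, 60)]
200 [(344, 526, -98, 64), (347, 520, -100, 64), (350, 512, -94, 72), (353, 508, -112, 58)]
202 [(344, 534, -158, 3), (347, 518, -96, 62), (350, 511, -94, 66), (353, 507, -110, 54)]
204 [(344, 533, -152, 2), (347, 521, -120, 34), (350, 511, -98, 57), (353, 507, -118, 40)]
206 [(344, 531, -145, 2), (347, 520, -118, 29), (350, 512, -115, 35), (353, 506, -116, 35)]
208 [(344, 529, -139, 1), (347, 519, -116, 24), (350, 511, -111, 32), (353, 505, -119, 27)]
210 [(344, 527, -129, 3), (347, 519, -125, 10), (350, 510, -112, 25), (353, 504, -117, 22)]
212 [(344, 525, -123, 3), (347, 518, -124, 4), (350, 511, -121, 9), (353, 503, -117, 15)]
```

View pics/g4.png

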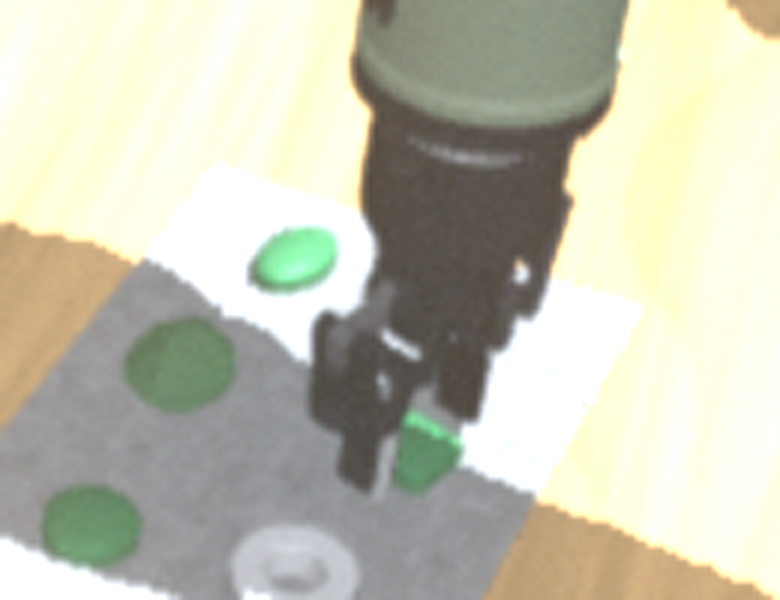

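The near finger now stands beside the stone, with its tip at about side (350,212) and z ≈ 9 mm. I go slightly lower and close.

Call:
{"op": "play_rows", "data": {
  "motion": [
    [0,0,0.2,0,0,0,0.35],
    [0,0,0.35,0,0,0,0.2],
    [0,0,0.35,0,0,0,0],
    [0,0,0.35,0,0,0,-0.2],
    [0,0,0.35,0,0,0,-0.4]
  ],
  "squeeze": 40
}}

```text
clock: 5.85
position: [0.5001, -0.1535, -0.0316]
tool_rot: [3.142, -0.0, 2.714]
force: [-1.2, -0.0, 4.2]
grip_width: 0.0327
finger_force: 39.5
```

Call:
{"op": "play_rows", "data": {
  "motion": [
    [0,0,0,0,0,0,-0.4],
    [0,0,0,0,0,0,-0.4],
    [0,0,0,0,0,0,-0.4],
    [0,0,0,0,0,0,-0.4],
    [0,0,0,0,0,0,-0.4]
  ]
}}

```text
clock: 6.35
position: [0.5, -0.1535, -0.0316]
tool_rot: [3.142, 0.0, 2.714]
force: [-1.4, 1.0, 5.8]
grip_width: 0.0326
finger_force: 39.7
```

Call:
{"op": "play_rows", "data": {
  "motion": [
    [0,0,-0.2,0,0,0,-0.4],
    [0,0,-0.4,0,0,0,-0.4],
    [0,0,-0.6,0,0,0,-0.4],
    [0,0,-0.8,0,0,0,-0.4],
    [0,0,-1.0,0,0,0,-0.4]
  ],
  "squeeze": 60
}}

```text
clock: 6.85
position: [0.5001, -0.1535, -0.0216]
tool_rot: [-3.142, 0.0, 2.714]
force: [0.6, 0.2, 0.2]
grip_width: 0.0322
finger_force: 59.5
```

```bash
python3 - <<'E'
from h import *
rel(); p,d=tips(); a=cv2.resize(p[130:230,290:420],None,fx=6,fy=6,interpolation=cv2.INTER_CUBIC); cv2.imwrite("pics/g5.png",cv2.convertScaleAbs(a,alpha=2)[:,:,::-1]); show("side",p)
E
```

```text
t 6.85 tcp [ 500.1 -153.5  -21.6] rpy [-1.8000e+02  1.0000e-02  1.5549e+02] w 32.2 ff 59.5 F [0.6 0.2 0.2] q7 1.44
tip pts 890 [[486.0, -139.0, 18.0], [495.0, -133.0, 21.0], [484.0, -168.0, 24.0], [496.0, -153.0, 26.0]]
side [339. 172.] xy [ 573.9 -261.2] size [42.6 26. ] ang 74.7 area 802
```

View pics/g5.png

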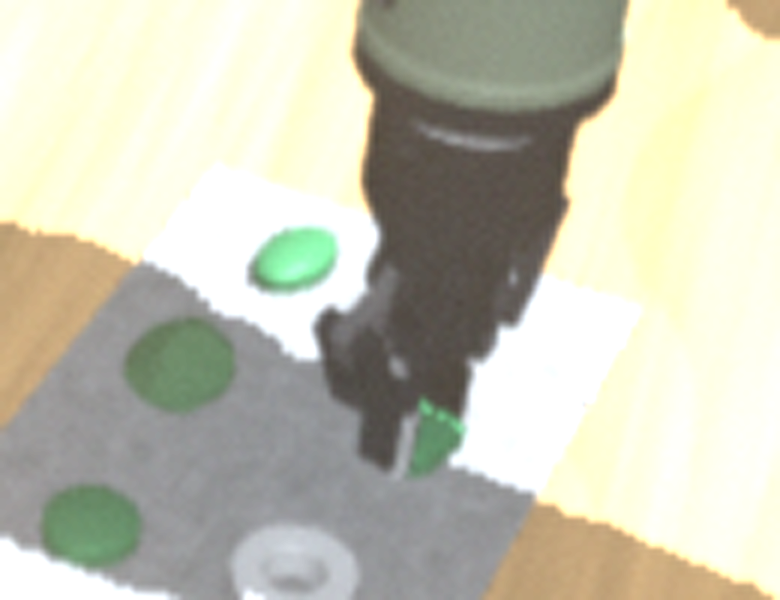

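The side crop shows the square held between the fingers at about side (362,203) and lifted clear. I carry it to the square setting's compartment.

Call:
{"op": "play_rows", "data": {
  "motion": [
    [0,0,-0.9,0,0,0,-0.4],
    [0,0,-1.8,0,0,0,-0.4],
    [0,0,-2.7,0,0,0,-0.4],
    [0,0,-3.6,0,0,0,-0.4],
    [0,0,-4.5,0,0,0,-0.4]
  ]
}}

```text
clock: 7.4
position: [0.5002, -0.1535, 0.0242]
tool_rot: [3.141, 0.0, 2.714]
force: [0.7, -0.6, -0.0]
grip_width: 0.0316
finger_force: 59.5
```

Call:
{"op": "play_rows", "data": {
  "motion": [
    [0.5,2.2,0,0,0,0,-0.4],
    [1.1,5.0,0,0,0,0,-0.4],
    [1.8,8.2,0,0,0,0,-0.4],
    [2.5,11.4,0,0,0,0,-0.4],
    [3.2,14.6,0,0,0,0,-0.4]
  ]
}}

```text
clock: 7.9
position: [0.5318, -0.0061, 0.0238]
tool_rot: [3.141, 0.0, 2.714]
force: [0.7, -1.0, -0.1]
grip_width: 0.0319
finger_force: 59.6
```

Call:
{"op": "play_rows", "data": {
  "motion": [
    [0.7,3.2,0,0,0,0,-0.4],
    [1.4,6.4,0,0,0,0,-0.4],
    [2.1,9.6,0,0,0,0,-0.4],
    [2.7,12.4,0,0,0,0,-0.4],
    [3.2,14.6,0,0,0,0,-0.4]
  ]
}}

```text
clock: 8.4
position: [0.5632, 0.1409, 0.0237]
tool_rot: [3.141, 0.0, 2.715]
force: [-0.5, -0.4, -0.8]
grip_width: 0.0319
finger_force: 59.6
```

```bash
python3 - <<'E'
from h import *
rel((563,138.5,-31)); p,d=tips(); P=cloud("side",d); h=cv2.cvtColor(p,cv2.COLOR_RGB2HSV); m=(cv2.inRange(h,(50,90,20),(90,255,255))>0)&(P[...,1]>50)
print("stone",m.sum(),np.round(np.median(P[m],0)),"z",P[m][:,2].min(),P[m][:,2].max())
u,v=map(int,proj("side",(.563,.138,.03))); print(u,v); a=cv2.resize(p[v-70:v+60,u-80:u+80],None,fx=4.5,fy=4.5,interpolation=cv2.INTER_CUBIC); cv2.imwrite("pics/g6.png",cv2.convertScaleAbs(a,alpha=1.6)[:,:,::-1])
E
```

```text
t 8.4 tcp [563.2 140.9  23.7] rpy [179.96   0.   155.57] w 31.9 ff 59.6 F [-0.5 -0.4 -0.8] q7 0.95
[563.  138.5 -31. ] -> [-0.08 -0.23  5.47]
tip pts 688 [[566.0, 165.0, 66.0], [557.0, 125.0, 69.0], [552.0, 128.0, 71.0], [562.0, 124.0, 75.0]]
stone 120 [554. 141.  69.] z 63.94769389982052 73.21625700427224
295 282
```

View pics/g6.png

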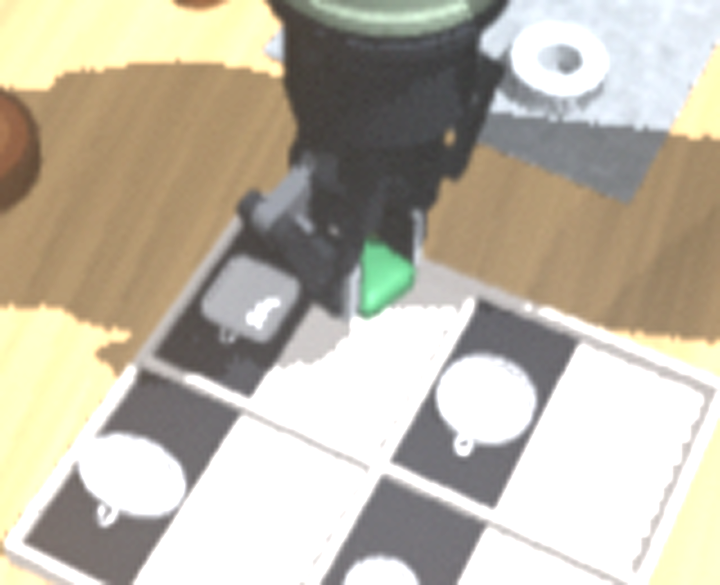

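The square hangs level over the bare floor of its compartment, stone at about side (300,279), and depth agrees. I lower it.

Call:
{"op": "play_rows", "data": {
  "motion": [
    [0,-0.1,1.2,0,0,0,-0.4],
    [0,-0.2,2.5,0,0,0,-0.4],
    [0,-0.2,3.6,0,0,0,-0.4],
    [0,-0.2,4.5,0,0,0,-0.4],
    [0,-0.2,5.1,0,0,0,-0.4]
  ]
}}

```text
clock: 8.95
position: [0.5618, 0.1362, -0.029]
tool_rot: [-3.141, -0.001, 2.713]
force: [-0.0, -0.1, -0.3]
grip_width: 0.032
finger_force: 59.6
```

Call:
{"op": "play_rows", "data": {
  "motion": [
    [0,0,0.1,0,0,0,-0.4],
    [0,0,0.15,0,0,0,-0.4],
    [0,0,0.2,0,0,0,-0.4],
    [0,0,0.25,0,0,0,-0.4],
    [0,0,0.3,0,0,0,-0.4]
  ]
}}

```text
clock: 9.45
position: [0.5623, 0.137, -0.0306]
tool_rot: [3.141, 0.0, 2.714]
force: [0.5, 0.8, 0.0]
grip_width: 0.0319
finger_force: 59.6
```

Call:
{"op": "play_rows", "data": {
  "motion": [
    [0,0,0.05,0,0,0,-0.4],
    [0,0,0.1,0,0,0,-0.4],
    [0,0,0.1,0,0,0,-0.4],
    [0,0,0.1,0,0,0,-0.4],
    [0,0,0.1,0,0,0,-0.4]
  ]
}}

```text
clock: 9.95
position: [0.5623, 0.137, -0.0314]
tool_rot: [3.141, 0.0, 2.714]
force: [-3.2, -1.5, 6.8]
grip_width: 0.0318
finger_force: 60.4
```

Call:
{"op": "play_rows", "data": {
  "motion": [
    [0,0,0.05,0,0,0,-0.4],
    [0,0,0.1,0,0,0,-0.4],
    [0,0,0.1,0,0,0,-0.4],
    [0,0,0.1,0,0,0,-0.4],
    [0,0,0.1,0,0,0,-0.4]
  ]
}}

```text
clock: 10.45
position: [0.5623, 0.137, -0.0315]
tool_rot: [3.141, 0.0, 2.714]
force: [-8.5, -0.9, 27.4]
grip_width: 0.0316
finger_force: 62.6
```

Call:
{"op": "play_rows", "data": {
  "motion": [
    [0,0,-0.1,0,0,0,-0.2],
    [0,0,-0.1,0,0,0,0],
    [0,0,-0.1,0,0,0,0.15],
    [0,0,-0.1,0,0,0,0.15],
    [0,0,-0.5,0,0,0,0.15]
  ]
}}

```text
clock: 10.95
position: [0.5618, 0.1368, -0.0282]
tool_rot: [-3.141, -0.001, 2.714]
force: [-0.4, -0.3, 0.3]
grip_width: 0.0489
finger_force: 0.0
```

Call:
{"op": "play_rows", "data": {
  "motion": [
    [0,0,-1,0,0,0,0.15],
    [0,0,-2.5,0,0,0,0.15],
    [0,0,-4,0,0,0,0.4],
    [0,0,-5,0,0,0,0.4],
    [0,0,-5.7,0,0,0,0.4]
  ]
}}

```text
clock: 11.45
position: [0.5627, 0.1371, 0.0308]
tool_rot: [3.141, 0.001, 2.714]
force: [0.1, 0.7, -0.2]
grip_width: 0.0597
finger_force: 0.0
```

Call:
{"op": "play_rows", "data": {
  "motion": [
    [-1.2,-1.6,0,0,0,0,0.4],
    [-2.5,-3.2,0,0,0,0,0.4],
    [-3.8,-4.9,0,0,0,0,0.4],
    [-5.1,-6.6,0,0,0,0,0.4],
    [-6.4,-8.2,0,0,0,0,0.4]
  ]
}}

```text
clock: 11.95
position: [0.5864, 0.0348, 0.0295]
tool_rot: [-3.141, -0.0, 2.714]
force: [0.8, 0.9, 0.8]
grip_width: 0.0601
finger_force: 0.0
```

Call:
{"op": "play_rows", "data": {
  "motion": [
    [-1.3,-1.7,0,0,0,0,0.4],
    [-2.6,-3.4,0,0,0,0,0.4],
    [-3.9,-5.0,0,0,0,0,0.4],
    [-5.2,-6.6,0,0,0,0,0.4],
    [-6.4,-8.2,0,0,0,0,0.4]
  ]
}}

```text
clock: 12.45
position: [0.6107, -0.0663, 0.0294]
tool_rot: [-3.142, -0.0, 2.714]
force: [0.1, -0.1, 0.4]
grip_width: 0.06
finger_force: 0.0
```

```bash
python3 - <<'E'
from h import *
rel((610,-65.5,-31.6)); p,d=tips(); P=cloud("side",d); h=cv2.cvtColor(p,cv2.COLOR_RGB2HSV); m=(cv2.inRange(h,(50,90,20),(90,255,255))>0)&(P[...,1]>50)
print("square",m.sum(),np.round(np.median(P[m],0)),"z",P[m][:,2].min(),P[m][:,2].max()); show("side",p)
E
```

```text
t 12.45 tcp [610.7 -66.3  29.4] rpy [-1.7999e+02 -1.0000e-02  1.5548e+02] w 60.0 ff 0.0 F [ 0.1 -0.1  0.4] q7 1.27
[610.  -65.5 -31.6] -> [0.1  0.05 6.1 ]
tip pts 641 [[598.0, -84.0, 10.0], [589.0, -71.0, 11.0], [625.0, -71.0, 12.0], [618.0, -79.0, 13.0]]
square 153 [559. 140.  15.] z 9.005619133991255 726.8996853450116
side [297. 288.] xy [560.4 134.9] size [28.1 28.6] ang 64.3 area 680
side [339. 172.] xy [ 573.9 -261.2] size [42.6 26. ] ang 74.7 area 813
```

The square lies in place, top at about 15 mm. Now the large round.

Call:
{"op": "play_rows", "data": {
  "motion": [
    [0.1,0,1.2,0,0,0,0.4],
    [0.1,0.1,2.4,0,0,0,0.4],
    [0.1,0.1,3.5,0,0,0,0.4],
    [0.1,0.1,4.4,0,0,0,0.4],
    [0.1,0.1,5.1,0,0,0,0.4]
  ]
}}

```text
clock: 13.0
position: [0.6097, -0.0636, -0.0231]
tool_rot: [-3.141, -0.001, 2.714]
force: [0.8, 0.3, -0.3]
grip_width: 0.0599
finger_force: 0.0
```

Call:
{"op": "play_rows", "data": {
  "motion": [
    [0,0,0.3,0,0,0,0.4],
    [0,0,0.6,0,0,0,0.4],
    [0,0,0.8,0,0,0,0.4],
    [0,0,1.0,0,0,0,0.4],
    [0,0,1.0,0,0,0,0.4]
  ]
}}

```text
clock: 13.5
position: [0.6101, -0.0641, -0.0319]
tool_rot: [3.142, -0.0, 2.714]
force: [-1.4, 0.7, -0.5]
grip_width: 0.0597
finger_force: 0.0
```

Call:
{"op": "play_rows", "data": {
  "motion": [
    [0,0,0,0,0,0,0.2],
    [0,0,0,0,0,0,0],
    [0,0,0,0,0,0,-0.1],
    [0,0,0,0,0,0,-0.25],
    [0,0,0,0,0,0,-0.25]
  ],
  "squeeze": 60
}}

```text
clock: 14.0
position: [0.6102, -0.0641, -0.0312]
tool_rot: [3.141, 0.0, 2.714]
force: [-2.6, 0.2, 11.8]
grip_width: 0.0365
finger_force: 58.8
```

Call:
{"op": "play_rows", "data": {
  "motion": [
    [0,0,-0.2,0,0,0,-0.25],
    [0,0,-0.4,0,0,0,-0.25],
    [0,0,-0.7,0,0,0,-0.25],
    [0,0,-1.0,0,0,0,-0.25],
    [0,0,-1.4,0,0,0,-0.25]
  ]
}}

```text
clock: 14.5
position: [0.61, -0.0641, -0.0176]
tool_rot: [-3.142, -0.0, 2.714]
force: [0.4, -0.7, -0.2]
grip_width: 0.0369
finger_force: 60.0
```

```bash
python3 - <<'E'
from h import *
rel((610,-64,25),(445,154,25),(445,154,-31)); p,d=tips(); P=cloud("side",d); h=cv2.cvtColor(p,cv2.COLOR_RGB2HSV); m=(cv2.inRange(h,(50,90,20),(90,255,255))>0)&(np.hypot(P[...,0]-610,P[...,1]+64)<40)
print("stone",m.sum(),np.round(np.median(P[m],0)),"z",np.percentile(P[m][:,2],[5,95]))
E
```

```text
t 14.5 tcp [610.  -64.1 -17.6] rpy [-1.8000e+02 -1.0000e-02  1.5549e+02] w 36.9 ff 60.0 F [ 0.4 -0.7 -0.2] q7 1.28
[610. -64.  25.] -> [ 0.01  0.01 -4.26]
[445. 154.  25.] -> [24.06 12.99  0.  ]
[445. 154. -31.] -> [-0.   0.   5.6]
tip pts 1058 [[594.0, -52.0, 20.0], [596.0, -49.0, 22.0], [595.0, -79.0, 25.0], [605.0, -77.0, 27.0]]
  return _methods._mean(a, axis=axis, dtype=dtype,
  ret = um.true_divide(
Traceback (most recent call last):
IndexError: index -1 is out of bounds for axis 0 with size 0
```

Call:
{"op": "play_rows", "data": {
  "motion": [
    [0,0,-0.8,0,0,0,-0.25],
    [0,0,-1.7,0,0,0,-0.25],
    [0,0,-2.6,0,0,0,-0.25],
    [0,0,-3.5,0,0,0,-0.25],
    [0,0,-4.3,0,0,0,-0.25]
  ]
}}

```text
clock: 15.05
position: [0.6103, -0.0641, 0.0263]
tool_rot: [3.141, 0.001, 2.714]
force: [0.3, -0.6, -0.3]
grip_width: 0.0362
finger_force: 60.0
```

Call:
{"op": "play_rows", "data": {
  "motion": [
    [1.7,0.9,0,0,0,0,-0.25],
    [4.1,2.2,0,0,0,0,-0.25],
    [6.7,3.6,0,0,0,0,-0.25],
    [9.4,5.1,0,0,0,0,-0.25],
    [12.0,6.5,0,0,0,0,-0.25]
  ]
}}

```text
clock: 15.55
position: [0.5272, 0.0458, 0.0257]
tool_rot: [3.141, 0.0, 2.714]
force: [0.4, 0.4, -0.4]
grip_width: 0.0366
finger_force: 60.0
```

Call:
{"op": "play_rows", "data": {
  "motion": [
    [2.6,1.4,0,0,0,0,-0.25],
    [5.3,2.9,0,0,0,0,-0.25],
    [7.9,4.3,0,0,0,0,-0.25],
    [10.2,5.5,0,0,0,0,-0.25],
    [12.0,6.5,0,0,0,0,-0.25]
  ]
}}

```text
clock: 16.05
position: [0.4448, 0.1551, 0.0256]
tool_rot: [3.141, -0.0, 2.715]
force: [-0.5, 0.1, -0.5]
grip_width: 0.0366
finger_force: 60.0
```

```bash
python3 - <<'E'
from h import *
rel((445,154,-31)); p,d=tips(); P=cloud("side",d); h=cv2.cvtColor(p,cv2.COLOR_RGB2HSV); m=(cv2.inRange(h,(50,90,20),(90,255,255))>0)&(np.hypot(P[...,0]-445,P[...,1]-154)<40)
print("stone",m.sum(),np.round(np.median(P[m],0)) if m.any() else "")
u,v=map(int,proj("side",(.445,.154,.05))); print(u,v); a=cv2.resize(p[v-65:v+65,u-75:u+75],None,fx=4.5,fy=4.5,interpolation=cv2.INTER_CUBIC); cv2.imwrite("pics/g7.png",cv2.convertScaleAbs(a,alpha=1.8)[:,:,::-1])
E
```

```text
t 16.05 tcp [444.8 155.1  25.6] rpy [ 1.7997e+02 -1.0000e-02  1.5554e+02] w 36.6 ff 60.0 F [-0.5  0.1 -0.5] q7 0.87
[445. 154. -31.] -> [-0.07 -0.09  5.66]
tip pts 465 [[436.0, 138.0, 69.0], [437.0, 137.0, 71.0], [456.0, 181.0, 73.0], [435.0, 139.0, 78.0]]
stone 116 [435. 158.  71.]
352 300
```

View pics/g7.png

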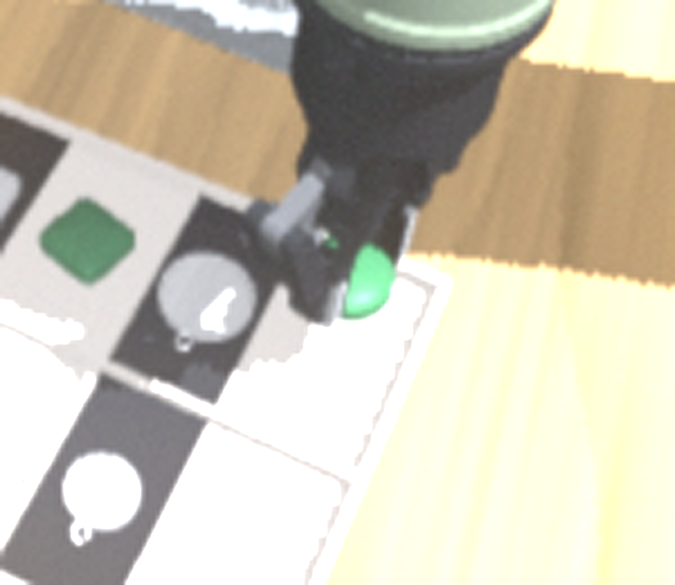

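The large round hangs over the bare floor of its compartment at side (358,298), and the square lies properly in its own at side (296,289). I lower it.

Call:
{"op": "play_rows", "data": {
  "motion": [
    [0,-0.1,1.2,0,0,0,-0.25],
    [-0.1,-0.1,2.5,0,0,0,-0.25],
    [-0.1,-0.1,3.7,0,0,0,-0.25],
    [-0.1,-0.1,4.6,0,0,0,-0.25],
    [-0.1,-0.1,5.2,0,0,0,-0.25]
  ]
}}

```text
clock: 16.6
position: [0.4459, 0.1517, -0.0281]
tool_rot: [-3.14, -0.001, 2.713]
force: [0.0, 0.3, -0.9]
grip_width: 0.0363
finger_force: 60.0
```

Call:
{"op": "play_rows", "data": {
  "motion": [
    [0,0,0.1,0,0,0,-0.25],
    [0,0,0.2,0,0,0,-0.25],
    [0,0,0.25,0,0,0,-0.25],
    [0,0,0.3,0,0,0,-0.25],
    [0,0,0.35,0,0,0,-0.25]
  ]
}}

```text
clock: 17.1
position: [0.4463, 0.1526, -0.0301]
tool_rot: [3.141, 0.0, 2.714]
force: [0.7, 0.4, -0.6]
grip_width: 0.0366
finger_force: 60.0
```

Call:
{"op": "play_rows", "data": {
  "motion": [
    [0,0,0.05,0,0,0,-0.25],
    [0,0,0.1,0,0,0,-0.25],
    [0,0,0.1,0,0,0,-0.25],
    [0,0,0.1,0,0,0,-0.25],
    [0,0,0.1,0,0,0,-0.25]
  ]
}}

```text
clock: 17.6
position: [0.4462, 0.1525, -0.0311]
tool_rot: [3.141, 0.0, 2.714]
force: [-1.1, -0.8, 5.1]
grip_width: 0.0363
finger_force: 60.6
```

Call:
{"op": "play_rows", "data": {
  "motion": [
    [0,0,0,0,0,0,-0.1],
    [0,0,0,0,0,0,0.1],
    [0,0,0,0,0,0,0.25],
    [0,0,-0.1,0,0,0,0.25],
    [0,0,-0.5,0,0,0,0.25]
  ]
}}

```text
clock: 18.1
position: [0.4459, 0.1523, -0.0264]
tool_rot: [-3.141, -0.0, 2.714]
force: [0.0, 0.3, 0.0]
grip_width: 0.0534
finger_force: 0.0
```

Call:
{"op": "play_rows", "data": {
  "motion": [
    [0,0,-1,0,0,0,0.25],
    [0,0,-2.5,0,0,0,0.25],
    [0,0,-4,0,0,0,0.15],
    [0,0,-5,0,0,0,0.15],
    [0,0,-5.7,0,0,0,0.15]
  ]
}}

```text
clock: 18.6
position: [0.4465, 0.1526, 0.0319]
tool_rot: [3.141, 0.001, 2.714]
force: [0.2, 0.1, -0.2]
grip_width: 0.0493
finger_force: 0.0
```

Call:
{"op": "play_rows", "data": {
  "motion": [
    [-1.4,-2.2,0,0,0,0,0.15],
    [-2.8,-4.5,0,0,0,0,0.15],
    [-4.2,-6.7,0,0,0,0,0.15],
    [-5.6,-9.0,0,0,0,0,0.15],
    [-7.0,-11.2,0,0,0,0,0.15]
  ]
}}

```text
clock: 19.1
position: [0.4633, 0.0203, 0.0308]
tool_rot: [-3.141, -0.0, 2.714]
force: [-0.9, 1.1, 0.7]
grip_width: 0.049
finger_force: 0.0
```

Call:
{"op": "play_rows", "data": {
  "motion": [
    [-1.4,-2.2,0,0,0,0,0.15],
    [-2.8,-4.5,0,0,0,0,0.15],
    [-4.2,-6.7,0,0,0,0,0.15],
    [-5.6,-9.0,0,0,0,0,0.15],
    [-7.0,-11.2,0,0,0,0,0.15]
  ]
}}

```text
clock: 19.6
position: [0.4805, -0.1106, 0.0308]
tool_rot: [-3.141, -0.0, 2.714]
force: [1.2, -0.2, 0.4]
grip_width: 0.0491
finger_force: 0.0
```

Call:
{"op": "play_rows", "data": {
  "motion": [
    [-1.4,-2.2,0,0,0,0,0.15],
    [-2.8,-4.5,0,0,0,0,0.15],
    [-4.2,-6.7,0,0,0,0,0.15],
    [-5.6,-9.0,0,0,0,0,0.15],
    [-7.0,-11.2,0,0,0,0,0.15]
  ]
}}

```text
clock: 20.1
position: [0.4976, -0.2416, 0.0307]
tool_rot: [-3.141, -0.0, 2.714]
force: [0.8, 0.3, 0.3]
grip_width: 0.049
finger_force: 0.0
```

```bash
python3 - <<'E'
from h import *
rel((497,-241,-31)); p,d=tips(); show("side",p); P=cloud("side",d)
for u,v in ((297,288),): print(np.round(P[v,u]))
p,d=viewer.grab_frame("top"); show("top",p)
E
```

```text
t 20.1 tcp [ 497.6 -241.6   30.7] rpy [-1.7999e+02 -2.0000e-02  1.5548e+02] w 49.0 ff 0.0 F [0.8 0.3 0.3] q7 1.58
[ 497. -241.  -31.] -> [0.08 0.03 6.17]
tip pts 453 [[506.0, -234.0, 10.0], [560.0, -265.0, 11.0], [562.0, -261.0, 13.0], [503.0, -211.0, 74.0]]
side [350. 312.] xy [444.3 151.3] size [31.4 34.9] ang 14.4 area 847
side [297. 288.] xy [560.4 135.3] size [28.2 28.3] ang 64.5 area 669
[558. 141.  16.]
top [189. 319.] xy [447.9 152.8] size [36.9 36.1] ang 88.7 area 1018
top [197. 256.] xy [563.6 137. ] size [31.2 31.5] ang 63.0 area 868
top [408. 244.] xy [ 576.6 -259.1] size [41.4 29.9] ang 87.1 area 928
top [358. 231.] xy [ 602.6 -165.5] size [42.3 31. ] ang 43.1 area 969
```

Call:
{"op": "play_rows", "data": {
  "motion": [
    [0.1,0,1.2,0,0,0,0.15],
    [0.1,0,2.4,0,0,0,0.15],
    [0.1,0,3.6,0,0,0,0.15],
    [0.1,0,4.5,0,0,0,0.15],
    [0.1,0,5.2,0,0,0,0.15]
  ]
}}

```text
clock: 20.7
position: [0.4966, -0.2395, -0.0225]
tool_rot: [-3.142, -0.001, 2.714]
force: [-0.4, -0.2, -0.3]
grip_width: 0.0493
finger_force: 0.0
```

Call:
{"op": "play_rows", "data": {
  "motion": [
    [0,0,0.3,0,0,0,0.15],
    [0,0,0.6,0,0,0,0.15],
    [0,0,0.8,0,0,0,0.15],
    [0,0,0.95,0,0,0,0.15],
    [0,0,0.95,0,0,0,0.15]
  ]
}}

```text
clock: 21.2
position: [0.497, -0.24, -0.0308]
tool_rot: [3.142, 0.0, 2.714]
force: [-0.1, -0.2, 0.2]
grip_width: 0.0493
finger_force: 0.0
```

Call:
{"op": "play_rows", "data": {
  "motion": [
    [0,0,0,0,0,0,0],
    [0,0,0,0,0,0,-0.15],
    [0,0,0,0,0,0,-0.3],
    [0,0,0,0,0,0,-0.5],
    [0,0,0,0,0,0,-0.5]
  ],
  "squeeze": 60
}}

```text
clock: 21.7
position: [0.497, -0.24, -0.0303]
tool_rot: [3.142, 0.0, 2.714]
force: [-1.9, 1.1, 9.4]
grip_width: 0.0245
finger_force: 58.4
```

Call:
{"op": "play_rows", "data": {
  "motion": [
    [0,0,0,0,0,0,-0.5],
    [0,0,-0.3,0,0,0,-0.5],
    [0,0,-0.6,0,0,0,-0.5],
    [0,0,-1.0,0,0,0,-0.5],
    [0,0,-1.4,0,0,0,-0.5]
  ]
}}

```text
clock: 22.2
position: [0.4969, -0.24, -0.0164]
tool_rot: [-3.142, 0.0, 2.714]
force: [0.1, 0.1, -0.3]
grip_width: 0.0243
finger_force: 58.9
```

Call:
{"op": "play_rows", "data": {
  "motion": [
    [0,0,-0.8,0,0,0,-0.5],
    [0,0,-1.7,0,0,0,-0.5],
    [0,0,-2.6,0,0,0,-0.5],
    [0,0,-3.5,0,0,0,-0.5],
    [0,0,-4.2,0,0,0,-0.5]
  ]
}}

```text
clock: 22.7
position: [0.4971, -0.2401, 0.0262]
tool_rot: [3.142, 0.001, 2.714]
force: [-0.1, 0.4, 0.1]
grip_width: 0.0244
finger_force: 58.9
```

Call:
{"op": "play_rows", "data": {
  "motion": [
    [1.2,2.1,0,0,0,0,-0.5],
    [2.8,5.0,0,0,0,0,-0.5],
    [4.5,8.2,0,0,0,0,-0.5],
    [6.3,11.4,0,0,0,0,-0.5],
    [8.1,14.6,0,0,0,0,-0.5]
  ]
}}

```text
clock: 23.2
position: [0.4836, -0.0722, 0.0256]
tool_rot: [3.141, 0.0, 2.713]
force: [0.5, 0.5, 0.3]
grip_width: 0.0243
finger_force: 58.9
```

Call:
{"op": "play_rows", "data": {
  "motion": [
    [1.6,2.9,0,0,0,0,-0.5],
    [3.2,5.8,0,0,0,0,-0.5],
    [4.8,8.8,0,0,0,0,-0.5],
    [6.4,11.7,0,0,0,0,-0.5],
    [8.1,14.6,0,0,0,0,-0.5]
  ]
}}

```text
clock: 23.7
position: [0.4706, 0.0944, 0.0256]
tool_rot: [3.141, 0.0, 2.714]
force: [0.4, 0.1, -1.1]
grip_width: 0.0243
finger_force: 58.9
```

Call:
{"op": "play_rows", "data": {
  "motion": [
    [1.8,3.2,0,0,0,0,-0.5],
    [3.6,6.4,0,0,0,0,-0.5],
    [5.3,9.6,0,0,0,0,-0.5],
    [6.8,12.4,0,0,0,0,-0.5],
    [8.1,14.6,0,0,0,0,-0.5]
  ]
}}

```text
clock: 24.2
position: [0.4572, 0.2616, 0.0255]
tool_rot: [3.141, -0.0, 2.715]
force: [0.0, -0.8, -0.6]
grip_width: 0.0241
finger_force: 58.9
```

```bash
python3 - <<'E'
from h import *
rel((458.5,259,-30.3)); p,d=tips(); P=cloud("side",d); h=cv2.cvtColor(p,cv2.COLOR_RGB2HSV); m=(cv2.inRange(h,(50,90,20),(90,255,255))>0)&(np.hypot(P[...,0]-458,P[...,1]-259)<40)
print("stone",m.sum(),np.round(np.median(P[m],0)) if m.any() else "")
u,v=map(int,proj("side",(.458,.259,.05))); print(u,v); a=cv2.resize(p[v-65:v+65,u-75:u+75],None,fx=4.5,fy=4.5,interpolation=cv2.INTER_CUBIC); cv2.imwrite("pics/g8.png",cv2.convertScaleAbs(a,alpha=1.5)[:,:,::-1])
E
```

```text
t 24.2 tcp [457.2 261.6  25.5] rpy [ 1.7996e+02 -1.0000e-02  1.5557e+02] w 24.1 ff 58.9 F [ 0.  -0.8 -0.6] q7 0.71
[458.5 259.  -30.3] -> [-0.23 -0.19  5.58]
tip pts 346 [[524.0, 285.0, 9.0], [512.0, 224.0, 10.0], [447.0, 252.0, 73.0], [459.0, 283.0, 82.0]]
stone 42 [449. 264.  70.]
330 346
```

View pics/g8.png

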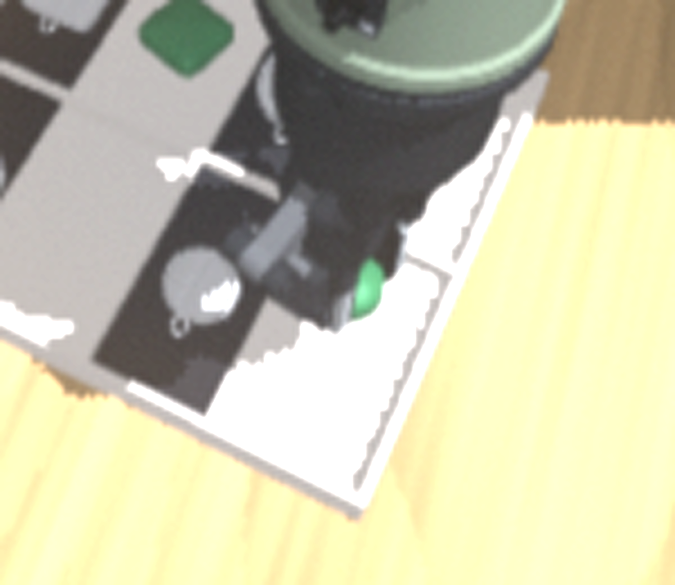

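The small round hangs over its compartment's bare floor at side (337,345). I lower it.

Call:
{"op": "play_rows", "data": {
  "motion": [
    [-0.1,-0.1,1.2,0,0,0,-0.5],
    [-0.2,-0.1,2.5,0,0,0,-0.5],
    [-0.2,-0.1,3.7,0,0,0,-0.5],
    [-0.2,-0.1,4.6,0,0,0,-0.5],
    [-0.2,-0.1,5.1,0,0,0,-0.5]
  ]
}}

```text
clock: 24.75
position: [0.4587, 0.2568, -0.027]
tool_rot: [-3.14, -0.001, 2.713]
force: [0.1, 0.5, 0.0]
grip_width: 0.0243
finger_force: 59.0
```

Call:
{"op": "play_rows", "data": {
  "motion": [
    [0,0,0.1,0,0,0,-0.5],
    [0,0,0.2,0,0,0,-0.5],
    [0,0,0.25,0,0,0,-0.5],
    [0,0,0.3,0,0,0,-0.5],
    [0,0,0.35,0,0,0,-0.5]
  ]
}}

```text
clock: 25.25
position: [0.4591, 0.2578, -0.0291]
tool_rot: [3.141, 0.0, 2.714]
force: [-0.7, -0.8, -0.2]
grip_width: 0.0239
finger_force: 59.0
```

Call:
{"op": "play_rows", "data": {
  "motion": [
    [0,0,0.05,0,0,0,-0.5],
    [0,0,0.1,0,0,0,-0.5],
    [0,0,0.1,0,0,0,-0.5],
    [0,0,0.1,0,0,0,-0.5],
    [0,0,0.1,0,0,0,-0.5]
  ]
}}

```text
clock: 25.75
position: [0.459, 0.2577, -0.0303]
tool_rot: [3.142, 0.0, 2.714]
force: [-0.4, -0.8, 1.5]
grip_width: 0.0245
finger_force: 59.1
```

Call:
{"op": "play_rows", "data": {
  "motion": [
    [0,0,0.05,0,0,0,-0.3],
    [0,0,0.05,0,0,0,-0.1],
    [0,0,0.05,0,0,0,0.05],
    [0,0,-0.1,0,0,0,0.05],
    [0,0,-0.5,0,0,0,0.05]
  ]
}}

```text
clock: 26.25
position: [0.4588, 0.2575, -0.0253]
tool_rot: [-3.141, -0.0, 2.714]
force: [-0.1, -0.3, -0.2]
grip_width: 0.0448
finger_force: 0.0
```

Call:
{"op": "play_rows", "data": {
  "motion": [
    [0,0,-1,0,0,0,0.05],
    [0,0,-2.5,0,0,0,0.05],
    [0,0,-4,0,0,0,0.25],
    [0,0,-5,0,0,0,0.25],
    [0,0,-5.7,0,0,0,0.25]
  ]
}}

```text
clock: 26.75
position: [0.4593, 0.2578, 0.0329]
tool_rot: [3.141, 0.001, 2.714]
force: [0.2, 0.3, -0.3]
grip_width: 0.0535
finger_force: 0.0
```

Call:
{"op": "play_rows", "data": {
  "motion": [
    [-2.1,-2.8,0,0,0,0,0.25],
    [-4.2,-5.6,0,0,0,0,0.25],
    [-6.4,-8.4,0,0,0,0,0.25],
    [-8.5,-11.2,0,0,0,0,0.25],
    [-10.7,-14.0,0,0,0,0,0.25]
  ]
}}

```text
clock: 27.25
position: [0.4982, 0.0845, 0.0318]
tool_rot: [-3.141, -0.0, 2.714]
force: [0.0, -0.2, -0.5]
grip_width: 0.0534
finger_force: 0.0
```

Call:
{"op": "play_rows", "data": {
  "motion": [
    [-2.1,-2.8,0,0,0,0,0.25],
    [-4.2,-5.6,0,0,0,0,0.25],
    [-6.4,-8.4,0,0,0,0,0.25],
    [-8.5,-11.2,0,0,0,0,0.25],
    [-10.7,-14.0,0,0,0,0,0.25]
  ]
}}

```text
clock: 27.75
position: [0.5375, -0.0874, 0.0318]
tool_rot: [-3.142, -0.0, 2.714]
force: [1.0, -0.6, -0.3]
grip_width: 0.0535
finger_force: 0.0
```

Call:
{"op": "play_rows", "data": {
  "motion": [
    [-2.1,-2.8,0,0,0,0,0.25],
    [-4.2,-5.6,0,0,0,0,0.25],
    [-6.4,-8.4,0,0,0,0,0.25],
    [-8.5,-11.2,0,0,0,0,0.25],
    [-10.7,-14.0,0,0,0,0,0.25]
  ]
}}

```text
clock: 28.25
position: [0.5767, -0.2591, 0.0317]
tool_rot: [-3.142, -0.0, 2.714]
force: [0.5, -0.2, -0.2]
grip_width: 0.0534
finger_force: 0.0
```

Call:
{"op": "play_rows", "data": {
  "motion": [
    [0,0,0,0,0,0.1,0.25],
    [0,0,0,0,0,0.2,0.25],
    [0,0,0,0,0,0.3,0.25],
    [0,0,0,0,0,0.4,0.25],
    [0,0,0,0,0,0.51,0.25]
  ]
}}

```text
clock: 28.75
position: [0.5766, -0.2576, 0.0317]
tool_rot: [-3.141, -0.0, 2.2]
force: [-0.5, -0.6, 0.1]
grip_width: 0.0535
finger_force: 0.0
```

Call:
{"op": "play_rows", "data": {
  "motion": [
    [0,0,0,0,0,0.1,0.25],
    [0,0,0,0,0,0.2,0.25],
    [0,0,0,0,0,0.3,0.25],
    [0,0,0,0,0,0.4,0.25],
    [0,0,0,0,0,0.51,0.25]
  ]
}}

```text
clock: 29.25
position: [0.5766, -0.2576, 0.0317]
tool_rot: [-3.141, -0.0, 1.69]
force: [-0.6, 0.3, 0.1]
grip_width: 0.0536
finger_force: 0.0
```

Call:
{"op": "play_rows", "data": {
  "motion": [
    [0,0,0,0,0,0.1,0.25],
    [0,0,0,0,0,0.2,0.25],
    [0,0,0,0,0,0.3,0.25],
    [0,0,0,0,0,0.4,0.25],
    [0,0,0,0,0,0.51,0.25]
  ]
}}

```text
clock: 29.75
position: [0.5767, -0.2575, 0.0317]
tool_rot: [-3.141, -0.0, 1.18]
force: [0.3, 0.2, 0.1]
grip_width: 0.0531
finger_force: 0.0
```

```bash
python3 - <<'E'
from h import *
rel((577,-259,-30.5),yaw=68); p,d=tips()
for n in ("side","top"):
    p,d=viewer.grab_frame(n); show(n,p)
E
```

```text
t 29.75 tcp [ 576.7 -257.5   31.7] rpy [-1.7998e+02 -1.0000e-02  6.7600e+01] w 53.1 ff 0.0 F [0.3 0.2 0.1] q7 0.4
[ 577.  -259.   -30.5] -> [-0.12  0.09  6.22]
turn [-0.    -0.    -0.007]
tip pts 502 [[583.0, -257.0, 14.0], [599.0, -272.0, 75.0], [598.0, -276.0, 79.0], [604.0, -259.0, 86.0]]
side [329. 357.] xy [457.4 256.2] size [21.7 22.9] ang 48.6 area 362
side [350. 312.] xy [444.3 151.3] size [31.4 34.9] ang 14.4 area 846
side [297. 288.] xy [560.4 134.9] size [28.  28.7] ang 64.2 area 690
top [189. 319.] xy [447.9 152.8] size [36.9 36.1] ang 88.7 area 1022
top [132. 314.] xy [460.2 258.9] size [24.2 23.5] ang 88.7 area 451
top [197. 256.] xy [563.6 137. ] size [31.2 31.5] ang 63.0 area 868
top [408. 244.] xy [ 576.6 -259.1] size [41.5 29.9] ang 86.8 area 942
top [358. 231.] xy [ 603.1 -165. ] size [43.6 31. ] ang 43.3 area 1090
```

Call:
{"op": "play_rows", "data": {
  "motion": [
    [-0.1,0.1,1.2,0,0,0,0.25],
    [-0.1,0.1,2.4,0,0,0,0.25],
    [-0.1,0.1,3.6,0,0,0,0.25],
    [-0.1,0.1,4.5,0,0,0,0.25],
    [-0.1,0.1,5.2,0,0,0,0.25]
  ]
}}

```text
clock: 30.4
position: [0.5769, -0.2589, -0.0216]
tool_rot: [-3.141, -0.0, 1.184]
force: [-0.1, 0.8, -0.4]
grip_width: 0.0536
finger_force: 0.0
```

Call:
{"op": "play_rows", "data": {
  "motion": [
    [0,0,0.3,0,0,0,0.25],
    [0,0,0.6,0,0,0,0.25],
    [0,0,0.9,0,0,0,0.25],
    [0,0,1.05,0,0,0,0.25],
    [0,0,1.05,0,0,0,0.25]
  ]
}}

```text
clock: 30.9
position: [0.5773, -0.259, -0.0308]
tool_rot: [3.142, -0.0, 1.184]
force: [-0.4, 0.0, 1.2]
grip_width: 0.0534
finger_force: 0.0
```

Call:
{"op": "play_rows", "data": {
  "motion": [
    [0,0,0,0,0,0,0.1],
    [0,0,0,0,0,0,-0.1],
    [0,0,0,0,0,0,-0.3],
    [0,0,0,0,0,0,-0.45],
    [0,0,0,0,0,0,-0.45]
  ],
  "squeeze": 60
}}

```text
clock: 31.4
position: [0.5774, -0.2591, -0.0303]
tool_rot: [3.141, -0.0, 1.184]
force: [-2.1, 1.7, 8.0]
grip_width: 0.0272
finger_force: 58.8
```

Call:
{"op": "play_rows", "data": {
  "motion": [
    [0,0,0,0,0,0,-0.45],
    [0,0,-0.3,0,0,0,-0.45],
    [0,0,-0.6,0,0,0,-0.45],
    [0,0,-1.0,0,0,0,-0.45],
    [0,0,-1.4,0,0,0,-0.45]
  ]
}}

```text
clock: 31.9
position: [0.5773, -0.2591, -0.0164]
tool_rot: [3.142, 0.0, 1.184]
force: [0.7, -0.3, -0.7]
grip_width: 0.0274
finger_force: 59.1
```

Call:
{"op": "play_rows", "data": {
  "motion": [
    [0,0,-0.8,0,0,0,-0.45],
    [0,0,-1.7,0,0,0,-0.45],
    [0,0,-2.6,0,0,0,-0.45],
    [0,0,-3.5,0,0,0,-0.45],
    [0,0,-4.2,0,0,0,-0.45]
  ]
}}

```text
clock: 32.4
position: [0.5775, -0.2591, 0.0263]
tool_rot: [3.141, -0.0, 1.184]
force: [0.3, -0.9, 0.6]
grip_width: 0.0268
finger_force: 59.1
```

Call:
{"op": "play_rows", "data": {
  "motion": [
    [0,0,0,0,0,-0.08,-0.45],
    [0,0,0,0,0,-0.17,-0.45],
    [0,0,0,0,0,-0.26,-0.45],
    [0,0,0,0,0,-0.35,-0.45],
    [0,0,0,0,0,-0.44,-0.45]
  ]
}}

```text
clock: 32.9
position: [0.5773, -0.259, 0.0256]
tool_rot: [3.142, 0.0, 1.628]
force: [0.2, 0.0, -0.0]
grip_width: 0.027
finger_force: 59.1
```

Call:
{"op": "play_rows", "data": {
  "motion": [
    [0,0,0,0,0,-0.08,-0.45],
    [0,0,0,0,0,-0.17,-0.45],
    [0,0,0,0,0,-0.26,-0.45],
    [0,0,0,0,0,-0.35,-0.45],
    [0,0,0,0,0,-0.44,-0.45]
  ]
}}

```text
clock: 33.4
position: [0.5773, -0.2591, 0.0255]
tool_rot: [-3.141, 0.0, 2.067]
force: [0.1, -0.4, -1.1]
grip_width: 0.0265
finger_force: 59.1
```

Call:
{"op": "play_rows", "data": {
  "motion": [
    [0,0,0,0,0,-0.08,-0.45],
    [0,0,0,0,0,-0.17,-0.45],
    [0,0,0,0,0,-0.26,-0.45],
    [0,0,0,0,0,-0.35,-0.45],
    [0,0,0,0,0,-0.44,-0.45]
  ]
}}

```text
clock: 33.9
position: [0.5772, -0.2592, 0.0256]
tool_rot: [-3.141, 0.0, 2.507]
force: [-0.3, -0.1, -0.4]
grip_width: 0.0267
finger_force: 59.1
```

Call:
{"op": "play_rows", "data": {
  "motion": [
    [0,0,0,0,0,-0.08,-0.45],
    [0,0,0,0,0,-0.17,-0.45],
    [0,0,0,0,0,-0.26,-0.45],
    [0,0,0,0,0,-0.35,-0.45],
    [0,0,0,0,0,-0.44,-0.45]
  ]
}}

```text
clock: 34.4
position: [0.5772, -0.2593, 0.0255]
tool_rot: [-3.141, -0.0, 2.947]
force: [-1.0, -0.9, -0.3]
grip_width: 0.0268
finger_force: 59.1
```

```bash
python3 - <<'E'
from h import *
rel((579,245.5,26),(579,245.5,-30))
E
```

```text
t 34.4 tcp [ 577.2 -259.3   25.5] rpy [-179.97   -0.    168.87] w 26.8 ff 59.1 F [-1.  -0.9 -0.3] q7 1.75
[579.  245.5  26. ] -> [ 9.57 49.56 -0.07]
[579.  245.5 -30. ] -> [-0.   0.   5.6]
```

Three calls of (3.2, 16.5).

Call:
{"op": "play_rows", "data": {
  "motion": [
    [0.5,2.4,0,0,0,0,-0.45],
    [1.1,5.7,0,0,0,0,-0.45],
    [1.8,9.3,0,0,0,0,-0.45],
    [2.5,12.9,0,0,0,0,-0.45],
    [3.2,16.5,0,0,0,0,-0.45]
  ]
}}

```text
clock: 34.9
position: [0.5782, -0.0898, 0.0256]
tool_rot: [-3.141, 0.0, 2.943]
force: [0.5, 0.4, -0.3]
grip_width: 0.0271
finger_force: 59.1
```

Call:
{"op": "play_rows", "data": {
  "motion": [
    [0.6,3.3,0,0,0,0,-0.45],
    [1.3,6.6,0,0,0,0,-0.45],
    [1.9,9.9,0,0,0,0,-0.45],
    [2.6,13.2,0,0,0,0,-0.45],
    [3.2,16.5,0,0,0,0,-0.45]
  ]
}}

```text
clock: 35.4
position: [0.5793, 0.0784, 0.0256]
tool_rot: [-3.141, 0.0, 2.944]
force: [-0.1, -0.3, -0.8]
grip_width: 0.027
finger_force: 59.1
```

Call:
{"op": "play_rows", "data": {
  "motion": [
    [0.7,3.6,0,0,0,0,-0.45],
    [1.4,7.2,0,0,0,0,-0.45],
    [2.1,10.8,0,0,0,0,-0.45],
    [2.7,14.0,0,0,0,0,-0.45],
    [3.2,16.5,0,0,0,0,-0.45]
  ]
}}

```text
clock: 35.9
position: [0.5802, 0.2475, 0.0255]
tool_rot: [3.141, 0.0, 2.945]
force: [-1.0, -0.6, -0.0]
grip_width: 0.027
finger_force: 59.2
```

```bash
python3 - <<'E'
from h import *
rel((579,245.5,-30)); p,d=tips()
u,v=map(int,proj("side",(.579,.245,.05))); print(u,v); a=cv2.resize(p[v-65:v+65,u-75:u+75],None,fx=4.5,fy=4.5,interpolation=cv2.INTER_CUBIC); cv2.imwrite("pics/g9.png",cv2.convertScaleAbs(a,alpha=1.5)[:,:,::-1])
E
```

```text
t 35.9 tcp [580.2 247.5  25.5] rpy [1.7998e+02 1.0000e-02 1.6875e+02] w 27.0 ff 59.2 F [-1.  -0.6 -0. ] q7 0.98
[579.  245.5 -30. ] -> [ 0.08 -0.22  5.55]
tip pts 430 [[576.0, 234.0, 70.0], [568.0, 236.0, 73.0], [574.0, 234.0, 76.0], [570.0, 236.0, 81.0]]
268 317
```

View pics/g9.png

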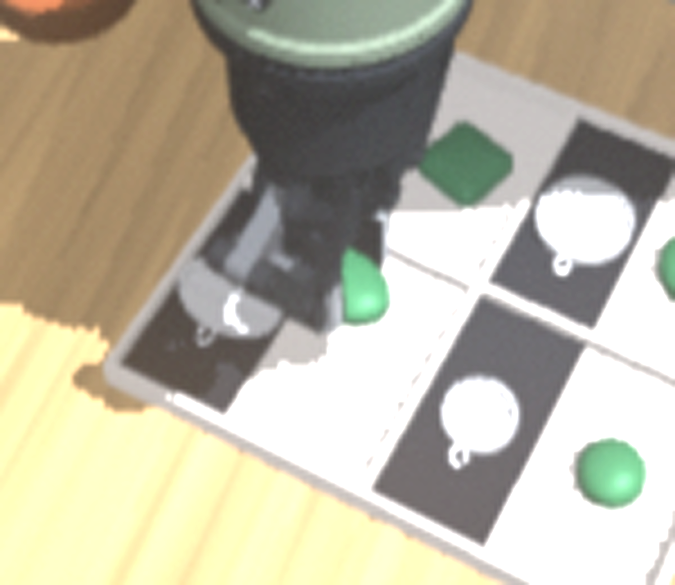

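The oval hangs over its compartment at side (273,316), its long way across the bare strip. The square (296,288) and small round (329,357) lie in place, and the large round's edge shows at the right. I lower the oval.

Call:
{"op": "play_rows", "data": {
  "motion": [
    [0,-0.1,1.2,0,0,0,-0.45],
    [0.1,-0.1,2.5,0,0,0,-0.45],
    [0.1,-0.1,3.7,0,0,0,-0.45],
    [0.1,-0.1,4.6,0,0,0,-0.45],
    [0.1,-0.1,5.1,0,0,0,-0.45]
  ]
}}

```text
clock: 36.45
position: [0.5789, 0.2435, -0.0272]
tool_rot: [-3.141, -0.001, 2.943]
force: [-0.1, 0.9, 0.3]
grip_width: 0.0269
finger_force: 59.2
```

Call:
{"op": "play_rows", "data": {
  "motion": [
    [0,0,0.1,0,0,0,-0.45],
    [0,0,0.2,0,0,0,-0.45],
    [0,0,0.25,0,0,0,-0.45],
    [0,0,0.3,0,0,0,-0.45],
    [0,0,0.35,0,0,0,-0.45]
  ]
}}

```text
clock: 36.95
position: [0.5794, 0.2445, -0.029]
tool_rot: [3.141, 0.0, 2.944]
force: [1.5, 0.3, -0.2]
grip_width: 0.0265
finger_force: 59.2
```

Call:
{"op": "play_rows", "data": {
  "motion": [
    [0,0,0.05,0,0,0,-0.45],
    [0,0,0.1,0,0,0,-0.45],
    [0,0,0.1,0,0,0,-0.45],
    [0,0,0.1,0,0,0,-0.45],
    [0,0,0.1,0,0,0,-0.45]
  ]
}}

```text
clock: 37.45
position: [0.5793, 0.2444, -0.0302]
tool_rot: [3.142, 0.0, 2.944]
force: [-0.1, -0.5, 3.0]
grip_width: 0.027
finger_force: 59.5
```

Contact. I release, rise and back away towards the mat so the cameras see all four.

Call:
{"op": "play_rows", "data": {
  "motion": [
    [0,0,0,0,0,0,-0.2],
    [0,0,0,0,0,0,0],
    [0,0,0,0,0,0,0.1],
    [0,0,-0.1,0,0,0,0.1],
    [0,0,-0.5,0,0,0,0.1]
  ]
}}

```text
clock: 37.95
position: [0.579, 0.2443, -0.0255]
tool_rot: [-3.141, -0.001, 2.944]
force: [-1.0, 0.1, -0.7]
grip_width: 0.0467
finger_force: 0.0
```

Call:
{"op": "play_rows", "data": {
  "motion": [
    [0,0,-1,0,0,0,0.1],
    [0,0,-3,0,0,0,0.1],
    [0,0,-5,0,0,0,0.1],
    [0,0,-7,0,0,0,0.1],
    [0,0,-9,0,0,0,0.1]
  ]
}}

```text
clock: 38.45
position: [0.5794, 0.2444, 0.0665]
tool_rot: [3.141, 0.001, 2.944]
force: [-0.2, 0.0, -0.8]
grip_width: 0.0469
finger_force: 0.0
```

Call:
{"op": "play_rows", "data": {
  "motion": [
    [0,-3,0,0,0,0,0.1],
    [0,-6,0,0,0,0,0.1],
    [0,-9,0,0,0,0,0.1],
    [0,-12,0,0,0,0,0.1],
    [0,-15,0,0,0,0,0.1]
  ]
}}

```text
clock: 38.95
position: [0.5497, 0.0963, 0.0656]
tool_rot: [3.141, 0.001, 2.944]
force: [0.3, 0.0, 0.0]
grip_width: 0.0469
finger_force: 0.0
```

Call:
{"op": "play_rows", "data": {
  "motion": [
    [0,-3,0,0,0,0,0.1],
    [0,-6,0,0,0,0,0.1],
    [0,-9,0,0,0,0,0.1],
    [0,-12,0,0,0,0,0.1],
    [0,-15,0,0,0,0,0.1]
  ]
}}

```text
clock: 39.45
position: [0.5202, -0.0509, 0.0656]
tool_rot: [3.141, 0.001, 2.944]
force: [0.2, 0.1, -0.0]
grip_width: 0.0468
finger_force: 0.0
```

```bash
python3 - <<'E'
from h import *
rel()
S=dict(oval=(636.4,238.3),square=(620.8,131.2),small=(516,251.9),large=(502.6,146.5)); a=-.126
R=np.array([[np.cos(a),np.sin(a)],[-np.sin(a),np.cos(a)]])
for n in ("top","side"):
    p,d=viewer.grab_frame(n); P=cloud(n,d)
    for px,c,s,t,A in greens(n,p):
        k=min(S,key=lambda k:np.hypot(*(np.array(S[k])+(-57.5,7.3)-c))); u,v=map(int,px)
        print(n,k,np.round(c),"in frame",np.round(R@(np.array(c)-S[k]),1),"size",np.round(s),"top z",np.round(np.median(P[v-1:v+2,u-1:u+2,2]),1))
    if n=="top": np.save("f.npy",p); cv2.imwrite("pics/fin.png",p[:,:,::-1])
E
```

```text
t 39.45 tcp [520.2 -50.9  65.6] rpy [1.7999e+02 5.0000e-02 1.6866e+02] w 46.8 ff 0.0 F [ 0.2  0.1 -0. ] q7 1.44
top large [448. 153.] in frame [-55.1  -0.6] size [37. 36.] top z 17.6
top small [460. 259.] in frame [-56.2  -0. ] size [24. 24.] top z 16.7
top square [564. 137.] in frame [-57.5  -1.4] size [31. 31.] top z 16.9
top oval [580. 245.] in frame [-56.4   0.1] size [28. 41.] top z 18.0
top square [ 603. -165.] in frame [  19.6 -296.1] size [44. 31.] top z 29.5
side small [457. 257.] in frame [-59.6  -2.6] size [20. 23.] top z 16.1
side oval [578. 242.] in frame [-59.   -3.3] size [31. 30.] top z 16.2
side large [444. 151.] in frame [-58.3  -2.8] size [31. 34.] top z 16.1
side square [561. 135.] in frame [-60.1  -3.7] size [29. 29.] top z 16.9
```

View pics/fin.png

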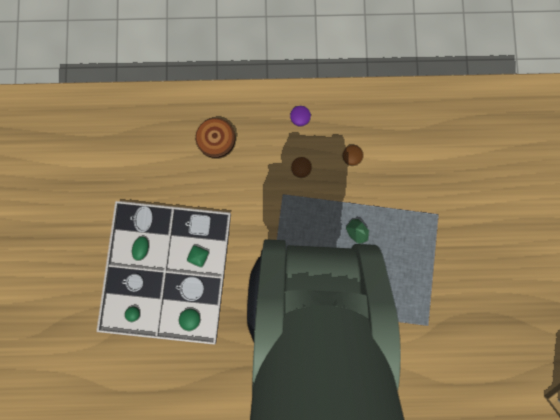

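All four stones lie flat in their own compartments: oval (140,248), square (198,256), small round (132,314) and large round (189,319). The chunk has not moved, at (358,231). The tool is clear, so I hand in.

```bash
python3 -c "
from workcell import bot
print(bot.job_done())"
```

```text
the job is handed in; nothing more can be done
None
```

All four cabochons lie flat, dome up and released, each on the bare floor beside its own setting; the chunk did not move and the ring gauge was never touched. The job was handed in at about 39.5 s and no verdict was returned.

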